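Change over the batch on the interlocked peg dryer

TASK

The peg dryer's fan has been left running with the heat off: switch its fan isolator fully off before lifting any dry beaker, and with it off take every dry beaker off its peg and stand it, still mouth down, on the ware board, and turn each damp beaker lying on the table over onto a peg, one to a peg, mouth down with its rim flat on the deck. When all are in place, turn the fan isolator fully on and then the heat selector, which the interlock only then frees, fully to heat. Do not shove the glue bottle, clear cup, tape, tools or cork block out of their places.

Things in the scene. Friction and masses are not known exactly. Their poses are not given: they have to be found in the camera images.
- dryer: Peg dryer, a grey sheet-steel blower case fixed on the table, 210 mm deep (x) and 500 mm wide (y), its flat top deck 90 mm above the table. Origin under its centre; its x axis points away from the robot, y to the robot's left, z up. Three upright steel nozzle pegs stand in a row along its y axis; two rotary switches with round black knobs sit at its right-hand (-y) end. A blower motor hangs behind it (+x), lower than the deck.
- peg1 (a point): Foot of drying peg 1, on the deck (leftmost). Steel nozzle, 12 mm thick and 64 mm tall above the deck with a rounded tip and a 28 mm collar at its foot; pegs are 115 mm apart. A beaker set over it mouth down rests with its rim flat on the deck, the tip inside it.
- peg2 (a point): Foot of drying peg 2, on the deck (middle). Steel nozzle, 12 mm thick and 64 mm tall above the deck with a rounded tip and a 28 mm collar at its foot; pegs are 115 mm apart. A beaker set over it mouth down rests with its rim flat on the deck, the tip inside it.
- peg3 (a point): Foot of drying peg 3, on the deck (rightmost, nearest the switches). Steel nozzle, 12 mm thick and 64 mm tall above the deck with a rounded tip and a 28 mm collar at its foot; pegs are 115 mm apart. A beaker set over it mouth down rests with its rim flat on the deck, the tip inside it.
- fan_grip (a point): Fan isolator, the switch nearer the robot, a round black knob on an upright axis, 48 mm across, spanning from 12 to 44 mm above the deck, with a low pointer ridge and white line on top. This point is on its axis, 30 mm above the deck; the white line points along its -y axis, and it turns with the knob. Under the knob, up to 10 mm above the deck, is a steel interlock plate of 50 mm radius with a round bay in its rim.
- fan (a joint): Angle of the fan isolator in rad: 0 = off (white line along the dryer's -y), 1.57 = on (a quarter turn clockwise from above, white line along the dryer's -x); stops at both ends. It grows clockwise. Friction 0.1 N m; it stays where left.
- heat_grip (a point): Heat selector, the switch farther from the robot, 90 mm behind the isolator: a round black knob on an upright axis, 40 mm across, otherwise like the isolator, with its own interlock plate. This point is on its axis, 30 mm above the deck; the white line points along its +y axis.
- heat (a joint): Angle of the heat selector in rad: 0 = off (white line along the dryer's +y), 1.05 = heat (60 degrees clockwise from above); stops at both ends, friction 0.1 N m. The rims of the two plates overlap: the selector is blocked after about 0.2 rad unless the isolator stands at on (above about 1.4 rad), and once the selector is turned the isolator is held at on.
- board: Plywood ware board lying fixed on the table to the right, 240 mm long (x) by 120 mm wide (y), its top 18 mm above the table. Origin under its centre, z up. Room for two beakers one behind the other along x.
- wet1_mid (a point): Slab-built paper-clay beaker: a square cup 52 x 52 mm outside and 78 mm tall with straight 6 mm walls, a 7 mm foot, and a 40 mm square mouth; about 0.15 kg. A freshly built, still damp one, lying on its side on the table at the start. This point is the middle of the beaker (26 mm above the table as it lies, half-way along); its x axis points from foot to mouth, z up as it lies; y and z are square to its walls. May be absent.
- wet2_mid (a point): Slab-built paper-clay beaker: a square cup 52 x 52 mm outside and 78 mm tall with straight 6 mm walls, a 7 mm foot, and a 40 mm square mouth; about 0.15 kg. A freshly built, still damp one, lying on its side on the table at the start. This point is the middle of the beaker (26 mm above the table as it lies, half-way along); its x axis points from foot to mouth, z up as it lies; y and z are square to its walls. May be absent.
- wet3_mid (a point): Slab-built paper-clay beaker: a square cup 52 x 52 mm outside and 78 mm tall with straight 6 mm walls, a 7 mm foot, and a 40 mm square mouth; about 0.15 kg. A freshly built, still damp one, lying on its side on the table at the start. This point is the middle of the beaker (26 mm above the table as it lies, half-way along); its x axis points from foot to mouth, z up as it lies; y and z are square to its walls. May be absent.
- dry1_mid (a point): Slab-built paper-clay beaker: a square cup 52 x 52 mm outside and 78 mm tall with straight 6 mm walls, a 7 mm foot, and a 40 mm square mouth; about 0.15 kg. A dry one from the last batch, standing mouth down over a peg at the start. This point is the middle of the beaker (39 mm above the deck); its z axis points from the mouth to the foot, which is on top; x and y are square to its walls. May be absent.
- dry2_mid (a point): Slab-built paper-clay beaker: a square cup 52 x 52 mm outside and 78 mm tall with straight 6 mm walls, a 7 mm foot, and a 40 mm square mouth; about 0.15 kg. A dry one from the last batch, standing mouth down over a peg at the start. This point is the middle of the beaker (39 mm above the deck); its z axis points from the mouth to the foot, which is on top; x and y are square to its walls. May be absent.
- dry3_mid (a point): Slab-built paper-clay beaker: a square cup 52 x 52 mm outside and 78 mm tall with straight 6 mm walls, a 7 mm foot, and a 40 mm square mouth; about 0.15 kg. A dry one from the last batch, standing mouth down over a peg at the start. This point is the middle of the beaker (39 mm above the deck); its z axis points from the mouth to the foot, which is on top; x and y are square to its walls. May be absent.
- glue: White glue bottle, 56 mm across, 150 mm tall; a bystander. Origin under its centre.
- tape: Roll of paper tape lying flat, 90 mm across, 24 mm high; a bystander.
- brush: Brush lying at the far left of the dryer; a bystander.
- cup: Clear plastic cup, 68 mm across, 80 mm tall; a bystander.
- scraper: Scraper lying near the robot; a bystander.
- sander: Cork sanding block, 70 x 45 x 32 mm; a bystander.
Not all that is in view belongs to the job. What is shaped like the part that bears dry2_mid but yellow is not meant.

How it is judged:
By the outcome, as a careful person would: the job done as asked, in the order asked, and still so for the second after the job is handed in, with the robot touching nothing.
Of wet1, wet2, wet3 only 2 to 3 are there at a start; the rules pass over those that are not, and their reading is None.
Of dry1, dry2, dry3 only 1 to 2 are there at a start; the rules pass over those that are not, and their reading is None.
At some moment in a run one of wet1, wet2, wet3 may be knocked a few centimetres aside while the robot is not near it.
It also fails if it takes over 210 s, if anything falls off the work surface, if the arm or the gripper's body presses on something with over 40 N, if the wrist force passes 120 N, or if a joint passes its speed limit or range.

ROBOT

A 6-joint arm with a two-finger parallel gripper is mounted at the origin on the work surface. World frame = base frame: x ahead of the robot, y to its left, z up, the work surface at z = 0. Lengths are in mm, angles in rad, forces in N, time in s.
With the tool pointing down it reaches from about 350 to 975 mm from the base axis. Payload 7.1 kg.
Tool frame: the origin (TCP) lies between the finger pads; the fingertips stand 17 mm ahead of it and the grasp point (between the pads) lies 2 mm behind it (tip_reach is the y of the fingertips in the tool frame, in mm); y points along the fingers, x is the direction in which the jaws open and shut, and the axes are right-handed (so a half turn about y gives the same grasp; the last joint's range is limited). The gripper opens to 88 mm and grips with 3 to 60 N. Pads are 20 mm wide; open, the fingers measure 115 mm over their backs; the gripper's body (75 mm by 178 mm) begins 61 mm behind the grasp point.
Start: joints at [-1.126, 0.423, 1.63, -0, 1.089, -0.019], TCP at [279.608, -558.949, 214.275] pointing down, gripper open.
Joint ranges: [-3, 3], [-0.9, 2.11], [0.09, 2.58], [-1.31, 4.45], [0.11, 2.69], [-2.54, 2.54]. Speed limits (rad/s): [2.39, 2.39, 3.01, 3.14, 3.14, 3.14].

INTERFACE

Orientations are given as a rotation vector (axis times angle).
In Python, from workcell import get_obs, get_image, camera_model, close_job, silhouettes, tip_of, tip_reach gives the robot as it stands. The module is installed in compiled form; this text tells all that it offers.
- The arm moves only by the tool arm_command, never from a script. Its argument "targets" is a list of rows, each a list of 4 numbers: the shift along the tool's x, y, z in mm, then the turn about the tool's y in rad. A call has 1 to 20 rows; each row shifts and turns the commanded pose from where the row before left it, along the tool's axes as they then stand; what a row does not reach is not made up. A row lasts 1/12 s, in which the tool goes at most 41.7 mm and 7.16 degrees, less where a joint would pass 70% of its speed; a pose out of reach is approached as far as the arm can. A call is refused whole if a number of a shift passes 41.7 or a number of a turn 0.125, either way. A call with a gripper value outside its range is refused whole. "gripper" is the opening in per cent of the stroke, from 0 (shut) to 100 (fully open), set as the call begins (left out, the last holds). The fingers move at their own pace and stop on an object; the grip force is fixed at half the most. Time passes only in rows, so rows that do not move let the fingers close. It gives the time, the measured TCP pose, the force and the opening at its end, in the units of the state.
- get_obs(): the state, without advancing time (a new reading comes with each control period).
- get_image(name): name is "side" or "top" or "wrist"; returns the picture (384x512x3 uint8, blue, green, red); there is no depth.
- camera_model(name): a dict with "mtx" (3x3 intrinsics, pixels), "dist" ([k1, k2, p1, p2, k3] as OpenCV has them; the pictures are not rectified), "position" and "orientation" of the camera in the world. Camera axes: x right, y up, looking along -z (the intrinsics and any distortion apply to the point x, -y, -z); pixel columns grow to the right and rows downward; lengths in mm; the calibration is good to about 2 mm. A picture is of the moment at which its call begins: read the wrist's pose just before it. camera_model takes no time and is no camera call; for the wrist camera it gives the pose at the moment of the call.
- close_job(): hands the job in, once; it reports no verdict.
Trained networks look in the newest picture that a camera, given by its name, has taken for a name from the list of things; names that differ only in an ending like _2 or _b are one class to them, and where a whole thing is asked for, a point or a joint stands for the part that bears it (a point fixed in the world has none). Each returns a list of dicts, best first, with "conf" (0 to 1); they miss things now and then, are a little off and sometimes report something else, mostly with a low value. They report only what shows in the picture. A call takes as long as a camera call. They do not tell look-alikes from the thing itself.
- silhouettes(camera, thing): "pixels" (384x512 bool, what is visible of it) and "at" ([column, row] in pixels, amid what is visible of it).
- tip_of(camera, thing): "at" ([column, row] in pixels: a listed point, or the origin of a listed thing).
The state is a dict: "t": time; "qpos": joint angles; "qvel": joint speeds; "joint_torque": joint torques, N m; "ee_pos": TCP position; "orientation": TCP orientation; "ft_force": force on the tool from outside, world axes, zero at the start; "moment": the same for the moment, N m; "width": finger opening in mm.
Only numpy, scipy, OpenCV 4.12 (cv2) and the standard library are available. Lean on these libraries where they do the work, as an engineer would, in place of code of your own. Each camera call takes 0.05 s, during which the arm holds its last target. There are 200 camera calls.

## Working session

There is one attempt and no reset: what is moved stays moved. The work goes in short steps, Python scripts to look and compute and a tool call to move; the robot and the scene stay as the last step left them, time stands still between calls to the robot, and variables do not carry over. Pictures are saved under pics/ and viewed, about 12 in all and at most 16, crops included, and the job is handed in when it is done.

Besides the shell and the picture viewer there is one more tool, called in YAML: its name, and indented under it one key for each argument. arm_command: Moves the arm, as the interface text tells. Its arguments: {"type":"object","properties":{"targets":{"type":"array","items":{"type":"array","items":{"type":"number"}}},"gripper":{"type":"number"}},"required":["targets"]}

```bash
mkdir -p pics; cat > h.py <<'E'
import numpy as np, cv2
from scipy.spatial.transform import Rotation as R
from workcell import *
def rot(o):
    o=np.array(o,float)
    if o.shape==(3,3): return o
    return R.from_rotvec(o).as_matrix() if o.size==3 else R.from_quat(o).as_matrix()
def ray(cam,px,m=None):
    m=m or camera_model(cam)
    u=cv2.undistortPoints(np.array([[px]],float),np.array(m["mtx"]),np.array(m["dist"]))[0,0]
    return np.array(m["position"],float),rot(m["orientation"])@np.array([u[0],-u[1],-1])
def onz(cam,px,z,m=None):
    p,d=ray(cam,px,m); return p+d*(z-p[2])/d[2]
def proj(cam,P,m=None):
    m=m or camera_model(cam)
    c=(np.array(P,float).reshape(-1,3)-np.array(m["position"]))@rot(m["orientation"])
    c=c*[1,-1,-1]
    return cv2.projectPoints(c,np.zeros(3),np.zeros(3),np.array(m["mtx"]),np.array(m["dist"]))[0][:,0]
def tri(a,b):
    A=np.zeros((3,3));v=np.zeros(3)
    for p,d in (a,b):
        d=d/np.linalg.norm(d);M=np.eye(3)-np.outer(d,d);A+=M;v+=M@p
    return np.linalg.solve(A,v)
E
python3 - <<'E'
from h import *
o=get_obs();print(o);print(tip_reach)
for c in("top","side","wrist"):
    m=camera_model(c);print(c,m["position"],m["orientation"],np.array(m["mtx"]).round(1).tolist(),m["dist"])
a=get_image("top");b=get_image("side")
cv2.imwrite("pics/top.png",a);cv2.imwrite("pics/side.png",b)
for c in("top","side"):
  for n in("dryer","peg1","peg2","peg3","fan_grip","heat_grip","board","wet1_mid","dry1_mid"):
    print(c,n,[(np.round(d["at"],1).tolist(),round(d["conf"],2)) for d in tip_of(c,n)][:6])
E
```

```text
{'t': 0.0, 'qpos': array([-1.12601423e+00,  4.23818240e-01,  1.63067890e+00, -2.03416327e-06,
        1.08858639e+00, -1.90143985e-02]), 'qvel': array([ 0.00077915, -0.00051867, -0.00312808,  0.00038613,  0.00127763,
       -0.00043485]), 'joint_torque': array([ 1.39006213e-03, -5.44621718e+01, -2.73673546e+01,  6.43742527e-02,
        2.26594537e-02, -1.47397200e-04]), 'ee_pos': array([ 279.36553112, -558.46328538,  213.52017264]), 'orientation': array([-1.39278903,  0.8620819 , -0.86002762]), 'ft_force': array([ 0.00179653,  0.63379373, -0.71759738]), 'moment': array([ 0.01666724, -0.01419993,  0.00646305]), 'width': 87.84951789941007}
17.0
top [ 322.94312002   69.88180752 1111.15068416] [ 0.13354595 -0.16949732 -1.55900203] [[355.4, 0.0, 254.9], [0.0, 355.4, 189.1], [0.0, 0.0, 1.0]] [0.02108164 0.         0.         0.         0.        ]
side [ 264.42326072 1366.6560273  1123.59410457] [ 0.1163219  -1.31472694 -2.66026213] [[436.7, 0.0, 251.8], [0.0, 436.7, 194.6], [0.0, 0.0, 1.0]] [-0.0575519  0.         0.         0.         0.       ]
wrist [ 345.6494861  -524.86131172  384.79
[... 544 characters left out ...]
, ([269.1, 189.6], 0.59)]
top heat_grip [([267.8, 159.8], 0.76), ([221.0, 174.2], 0.51)]
top board [([320.8, 186.9], 0.64), ([224.3, 177.5], 0.23)]
top wet1_mid [([376.4, 222.2], 0.86)]
top dry1_mid []
side dryer [([233.3, 236.2], 0.62)]
side peg1 [([236.1, 212.7], 0.82), ([193.2, 207.3], 0.66), ([232.4, 230.3], 0.6)]
side peg2 [([236.1, 212.7], 0.82), ([193.2, 207.3], 0.66), ([232.4, 230.3], 0.6)]
side peg3 [([236.1, 212.7], 0.82), ([193.2, 207.3], 0.66), ([232.4, 230.3], 0.6)]
side fan_grip [([251.9, 184.6], 0.82)]
side heat_grip [([229.4, 178.5], 0.64), ([280.2, 160.5], 0.45)]
side board [([255.4, 181.7], 0.64)]
side wet1_mid [([283.1, 160.0], 0.52)]
side dry1_mid [([229.9, 221.6], 0.56)]
```

View pics/top.png

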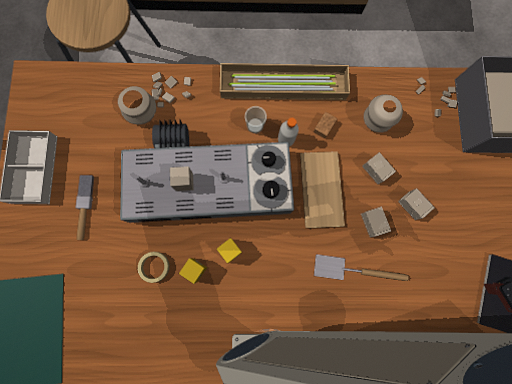

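View pics/side.png

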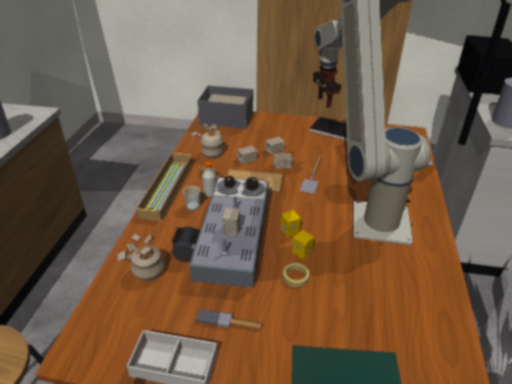

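The top view shows one dry beaker on the middle peg (180,177), damp beakers at (380,167), (418,204) and (377,222), and yellow decoys at (192,271) and (229,250). The fan knob is at (271,190) and the heat knob at (268,159). I'll fit box models to the masks to get poses.

```bash
cat >> h.py <<'E'
from scipy.optimize import minimize
def boxpts(x,y,yaw,z0,dx,dy,dz):
    c,s=np.cos(yaw),np.sin(yaw);P=[]
    for a in(-.5,.5):
        for b in(-.5,.5):
            for k in(0,1):P.append([x+c*a*dx-s*b*dy,y+s*a*dx+c*b*dy,z0+k*dz])
    return np.array(P)
def fit(cam,mask,z0,dims,yaws,m=None,at=None):
    """fit x,y,yaw of an upright box to a mask; -> (err,x,y,yaw)"""
    m=m or camera_model(cam);S=4;best=None
    ys,xs=np.nonzero(mask);big=mask.astype(np.float32);A=mask.sum()
    cx0,cy0=xs.min()-15,ys.min()-15
    W,H=xs.max()-cx0+15,ys.max()-cy0+15
    sub=np.zeros((H,W),np.float32)
    ox,oy=max(cx0,0),max(cy0,0);t=big[oy:cy0+H,ox:cx0+W];sub[oy-cy0:oy-cy0+t.shape[0],ox-cx0:ox-cx0+t.shape[1]]=t
    def f(p):
        q=proj(cam,boxpts(p[0],p[1],p[2],z0,*dims),m)
        h=cv2.convexHull(((q-[cx0-.5,cy0-.5])*S-.5).astype(np.float32))
        im=np.zeros((H*S,W*S),np.uint8);cv2.fillConvexPoly(im,np.round(h*16).astype(np.int32),255,shift=4)
        im=cv2.resize(im,(W,H),interpolation=cv2.INTER_AREA)/255.
        return np.abs(im-sub).sum()/A
    g=onz(cam,at if at is not None else [xs.mean(),ys.mean()],z0+dims[2]/2,m)
    for y in yaws:
        r=minimize(f,[g[0],g[1],y],method="Nelder-Mead",options=dict(initial_simplex=[[g[0],g[1],y],[g[0]+8,g[1],y],[g[0],g[1]+8,y],[g[0],g[1],y+.2]],xatol=.01,fatol=1e-5))
        if best is None or r.fun<best[0]:best=(r.fun,*r.x)
    return best
def wets(cam="top",lo=0.3):
    m=camera_model(cam);o=[]
    for d in silhouettes(cam,"wet1_mid"):
        if d["conf"]<lo or d["pixels"].sum()<60: continue
        b=fit(cam,d["pixels"],0,(78,52,52),np.arange(4)*np.pi/4,m)
        o.append((round(d["conf"],2),np.round(d["at"]).tolist(),np.round(b,3).tolist()))
    return o
E
python3 - <<'E'
from h import *
o=get_obs();M=rot(o["orientation"]);print("tool axes cols",M.round(3).tolist())
m=camera_model("wrist");print("cam in tool",(M.T@(np.array(m["position"])-o["ee_pos"])).round(1),(M.T@rot(m["orientation"])).round(3).tolist())
a=get_image("top")
for w in wets():print("wet",w)
def sil(n,lo=.3):
    return [d for d in silhouettes("top",n) if d["conf"]>lo]
for n in("dry1_mid","peg1","fan_grip","heat_grip","board","dryer"):
    for d in sil(n): print(n,round(d["conf"],2),np.round(d["at"],1),d["pixels"].sum())
for d in sil("dryer")[:1]: print("dryer fit",fit("top",d["pixels"],0,(210,500,90),[-.1,.1]))
for d in sil("board")[:1]: print("board fit",fit("top",d["pixels"],0,(240,120,18),[-.1,.1]))
for d in sil("dry1_mid")[:2]: print("dry fit",fit("top",d["pixels"],90,(52,52,78),[0,.4,.8]))
for p in [(221.4,177.4),(184.5,180.6),(143.8,183.6)]:print("peg",onz("top",p,90))
for p in [(250.6,126.3),(269.1,189.6),(267.8,159.8)]:print("knob",onz("top",p,120))
c=np.vstack([cv2.resize(a[140:225,115:300],(800,368),interpolation=3),cv2.resize(a[145:245,340:445],(800,230*800//800),interpolation=3)[:230]])
cv2.imwrite("pics/c1.png",c)
E
```

```text
tool axes cols [[0.447, 0.0, 0.894], [-0.894, -0.0, 0.447], [0.0, -1.0, 0.0]]
cam in tool [  -0.6 -171.3   74.3] [[1.0, 0.001, -0.002], [-0.002, 0.272, -0.962], [-0.0, 0.962, 0.272]]
wet (0.73, [376.0, 222.0], [0.066, 435.26, -325.032, 0.323])
peg1 0.56 [202.8 180.8] 12621
peg1 0.43 [322.4 189.5] 2985
fan_grip 0.73 [270.4 191.6] 845
fan_grip 0.53 [266.2 159.5] 772
heat_grip 0.79 [267.6 160.2] 798
board 0.98 [320.4 190.1] 2958
board 0.38 [268.3 159.4] 825
dryer 0.56 [200.3 179.8] 12705
dryer fit (np.float64(0.1335160620722118), np.float64(551.3482806779515), np.float64(189.07114371904822), np.float64(0.056575109761653086))
board fit (np.float64(0.021304803192406102), np.float64(539.9126362907522), np.float64(-165.51127843487893), np.float64(0.04894993372202702))
peg [556.8735833 145.554742   90.       ]
peg [546.22606172 253.01953621  90.        ]
peg [536.16845709 370.27743743  90.        ]
knob [704.89852879  61.00501997 120.        ]
knob [515.72037045   7.16947631 120.        ]
knob [603.44601929  10.62978997 120.        ]
```

View pics/c1.png

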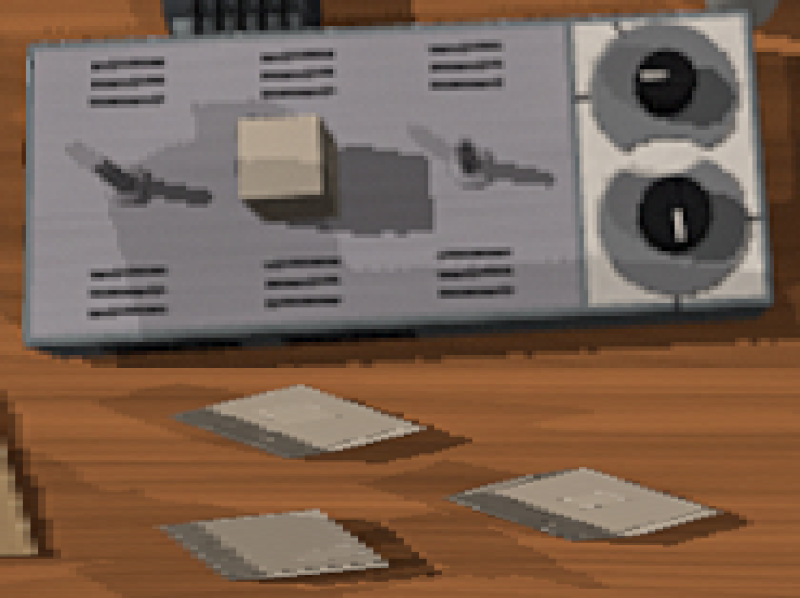

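arm_command:
  targets:
    - [-9,-6,37,0]
    - [-9,-6,37,0]
    - [-9,-6,37,0]
    - [-9,-6,37,0]
    - [-9,-6,37,0]
    - [-9,-6,37,0]
    - [-9,-6,37,0]
    - [-9,-6,37,0]
    - [0,0,0,0]
    - [0,0,0,0]
  gripper: 100

```text
t: 2.38
ee_pos: [513.6, -360.8, 262.6]
orientation: [-1.395, 0.858, -0.859]
ft_force: [-1.0, 0.3, -0.4]
width: 87.6
```

```bash
python3 - <<'E'
from h import *
o=get_obs();print(o["ee_pos"],rot(o["orientation"])[:2].round(3).tolist())
m=camera_model("wrist");a=get_image("wrist");cv2.imwrite("pics/w1.png",cv2.resize(a,(768,576),interpolation=3))
for d in silhouettes("wrist","wet1_mid"):
    if d["conf"]<.3: continue
    print(round(d["conf"],2),np.round(d["at"]),np.round(fit("wrist",d["pixels"],0,(78,52,52),np.arange(4)*np.pi/4,m),3), np.round(fit("wrist",d["pixels"],0,(52,52,78),np.arange(2)*np.pi/4,m),3))
s=4.3265
C=np.array([onz("top",(115+u/s-.4,140+v/s-.4),90)[:2] for u,v in((28,47),(752,12),(770,303),(26,342))]) #BL.. far-left,far-right,near-right,near-left
print("corners",C.round(1).tolist(),"ctr",C.mean(0).round(1), "len",np.linalg.norm(C[0]-C[1]),np.linalg.norm(C[3]-C[2]),np.linalg.norm(C[0]-C[3]),np.linalg.norm(C[1]-C[2]))
yv=(C[0]-C[1])+(C[3]-C[2]);print("yaw",np.arctan2(-yv[0],yv[1]))
for n,(u,v),z in(("heat",(666,83),134),("fan",(675,212),134),("drytop",(280,157),168),("peg1",(132,190),90),("peg3",(478,172),90)):
    print(n,onz("top",(115+u/s-.4,140+v/s-.4),z).round(1))
E
```

```text
[ 513.63020807 -360.7889213   262.5838487 ] [[0.451, 0.001, 0.893], [-0.893, -0.001, 0.451]]
0.52 [138.  81.] [   0.736  611.009 -167.676   -1.097] [ 7.61000e-01  6.02082e+02 -1.69304e+02  4.86000e-01]
corners [[635.6, 442.9], [666.9, -53.4], [462.9, -62.7], [433.6, 429.0]] ctr [549.8 189. ] len 497.36459744314004 492.5907917754384 202.42428319670913 204.19432156266447
yaw 0.061299208757828724
heat [602.5   9.4 134. ]
fan [515.9   3.8 134. ]
drytop [542.1 253.5 168. ]
peg1 [536.5 366.5  90. ]
peg3 [551.1 134.6  90. ]
```

View pics/w1.png

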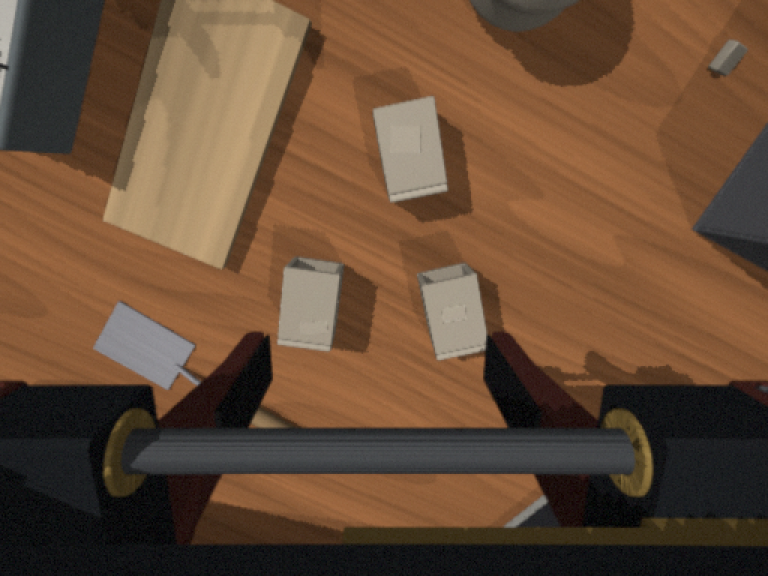

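All three damp beakers are lying on their sides with their mouths towards image-top (tool +z). They sit at (410,148), (310,305) and (455,315). Next I go over the switches to localise the knobs and pegs.

arm_command:
  targets:
    - [-36,0,18.4,0]
    - [-36,0,18.4,0]
    - [-36,0,18.4,0]
    - [-36,0,18.4,0]
    - [-36,0,18.4,0]
    - [-36,0,18.4,0]
    - [-36,0,18.4,0]
    - [-36,0,18.4,0]
    - [-36,0,18.4,0]
    - [0,0,0,0]
    - [0,0,0,0]

```text
t: 3.4
ee_pos: [514.8, 2.2, 262.1]
orientation: [-1.395, 0.86, -0.86]
ft_force: [-1.1, 0.3, 0.1]
width: 87.7
```

```bash
python3 - <<'E'
from h import *
o=get_obs();print(o["ee_pos"],rot(o["orientation"])[:2].round(3).tolist())
m=camera_model("wrist");a=get_image("wrist");cv2.imwrite("pics/w2.png",cv2.resize(a,(768,576),interpolation=3))
import json;json.dump({k:np.array(v).tolist() for k,v in m.items()},open("m2.json","w"))
for n,z in(("fan_grip",120),("heat_grip",120),("peg1",90)):
  for d in tip_of("wrist",n): print(n,round(d["conf"],2),np.round(d["at"],1),onz("wrist",d["at"],z,m).round(1))
E
```

```text
[514.77038036   2.15423478 262.11148551] [[0.449, -0.0, 0.893], [-0.893, -0.0, 0.449]]
fan_grip 0.67 [255.4 178.6] [ 5.192e+02 -4.000e-01  1.200e+02]
heat_grip 0.96 [286.7  99. ] [609.8   8.9 120. ]
peg1 0.66 [159.9  92.2] [554.3 138.3  90. ]
```

View pics/w2.png

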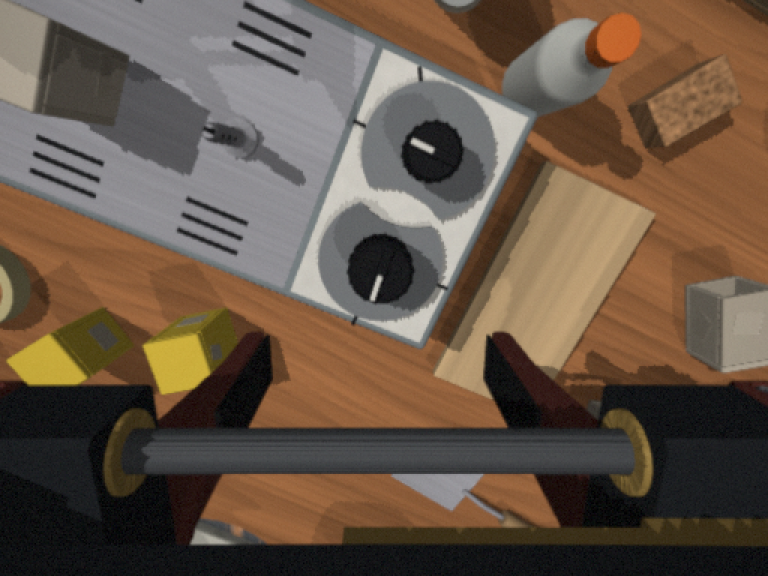

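```bash
cat > e.py <<'E'
from h import *
import json
m=json.load(open("m2.json"))
for n,p,z in(("fan",(381,269),134),("heat",(432,152),134),("peg3",(241,138),92),("nr",(422,346),90),("fr",(535,116),90),("boardn",(470,391),18),("boardfr",(655,214),18)):
    print(n,onz("wrist",[(p[0]+.5)/1.5-.5,(p[1]+.5)/1.5-.5],z,m).round(1))
E
python3 e.py
```

```text
fan [520.7   2.5 134. ]
heat [607.2   8.1 134. ]
peg3 [555.1 137.3  92. ]
nr [466.7 -65.1  90. ]
fr [667.8 -52.5  90. ]
boardn [ 419.7 -157.5   18. ]
boardfr [ 663.  -220.9   18. ]
```

arm_command:
  targets:
    - [1.7,35,4,0]
    - [0,35,0,0]
    - [0,35,0,0]
    - [0,30,0,0]
    - [0,5,0,0]
    - [0,0,0,0]
    - [0,0,0,0]

```text
t: 4.18
ee_pos: [520.3, 1.0, 123.1]
orientation: [-1.393, 0.862, -0.863]
ft_force: [0.3, 0.4, 0.1]
width: 87.8
```

arm_command:
  targets:
    - [0,0,0,0]
    - [0,0,0,0]
    - [0,0,0,0]
    - [0,0,0,0]
    - [0,0,0,0]
    - [0,0,0,0]
  gripper: 0

```text
t: 4.68
ee_pos: [519.8, 2.1, 122.7]
orientation: [-1.393, 0.861, -0.861]
ft_force: [0.5, -0.4, 0.5]
width: 51.4
```

arm_command:
  targets:
    - [0,0,0,0]
    - [0,0,0,0]
    - [0,0,0,0]
    - [0,0,0,-0.12]
    - [0,0,0,-0.12]
    - [0,0,0,-0.12]
    - [0,0,0,-0.12]
    - [0,0,0,-0.12]
    - [0,0,0,-0.12]
    - [0,0,0,-0.12]
    - [0,0,0,-0.12]
    - [0,0,0,-0.12]
    - [0,0,0,-0.12]
    - [0,0,0,-0.12]
    - [0,0,0,-0.12]
    - [0,0,0,-0.12]
    - [0,0,0,-0.06]
    - [0,0,0,0]

```text
t: 6.18
ee_pos: [517.4, 3.3, 122.1]
orientation: [-1.53, -0.401, 0.407]
ft_force: [-6.7, 8.6, 8.5]
width: 46.1
```

```bash
python3 - <<'E'
from h import *
o=get_obs();print(o["ee_pos"],rot(o["orientation"])[:2].round(3).tolist(),o["width"],o["ft_force"],o["moment"],o["qpos"].round(2))
E
```

```text
[517.38518972   3.25248275 122.05104523] [[0.87, -0.005, -0.493], [0.493, 0.002, 0.87]] 46.14099812447601 [-6.74459659  8.63578321  8.51822232] [ 1.52260214  1.10776154 -0.13214392] [-0.02  0.4   1.93  0.    0.82 -0.54]
```

arm_command:
  targets:
    - [0,0,0,0]
    - [0,0,0,0]
    - [0,0,0,0]
    - [0,-20,0,0]
    - [0,-40,0,0]
    - [0,-40,0,0]
    - [0,-40,0,-0.12]
    - [0,-40,0,-0.12]
    - [0,0,0,-0.12]
    - [0,0,0,-0.12]
    - [0,0,0,-0.12]
    - [0,0,0,-0.12]
    - [0,0,0,-0.12]
    - [0,0,0,-0.12]
    - [0,0,0,-0.12]
    - [0,0,0,-0.035]
    - [0,0,0,0]
  gripper: 100

```text
t: 7.6
ee_pos: [519.8, 1.7, 302.2]
orientation: [-1.181, -1.252, 1.252]
ft_force: [0.2, -0.7, -0.5]
width: 87.6
```

```bash
cat >> h.py <<'E'
def rel(dst,yaw=None):
    "tool-axis shift to a world point with the tool as it stands"
    o=get_obs();M=rot(o["orientation"]);y=np.arctan2(M[1,2],M[0,2])
    print("at",o["ee_pos"].round(1),"yaw",round(y%(2*np.pi),3),"shift",(M.T@(np.array(dst)-o["ee_pos"])).round(1),"turn",None if yaw is None else round((y-yaw+np.pi)%(2*np.pi)-np.pi,3),"q6",o["qpos"][5].round(2))
E
python3 -c "
from h import *
rel([545,253,302],np.pi+.058)"
```

```text
at [519.8   1.7 302.2] yaw 3.2 shift [ 2.494e+02  1.000e-01 -3.980e+01] turn 0.0 q6 -1.65
```

arm_command:
  targets:
    - [35.6,0,-5.7,0]
    - [35.6,0,-5.7,0]
    - [35.6,0,-5.7,0]
    - [35.6,0,-5.7,0]
    - [35.6,0,-5.7,0]
    - [35.6,0,-5.7,0]
    - [35.6,0,-5.7,0]
    - [0,0,0,0]
    - [0,0,0,0]
    - [0,0,0,0]

```text
t: 8.43
ee_pos: [545.0, 252.6, 301.8]
orientation: [-1.182, -1.25, 1.252]
ft_force: [1.0, 0.3, 0.5]
width: 87.7
```

```bash
python3 - <<'E'
from h import *
import json
o=get_obs();print(o["ee_pos"])
m=camera_model("wrist");a=get_image("wrist");cv2.imwrite("pics/w3.png",cv2.resize(a,(768,576),interpolation=3))
json.dump({k:np.array(v).tolist() for k,v in m.items()},open("m3.json","w"))
E
```

```text
[544.98076051 252.55668314 301.84825743]
```

View pics/w3.png

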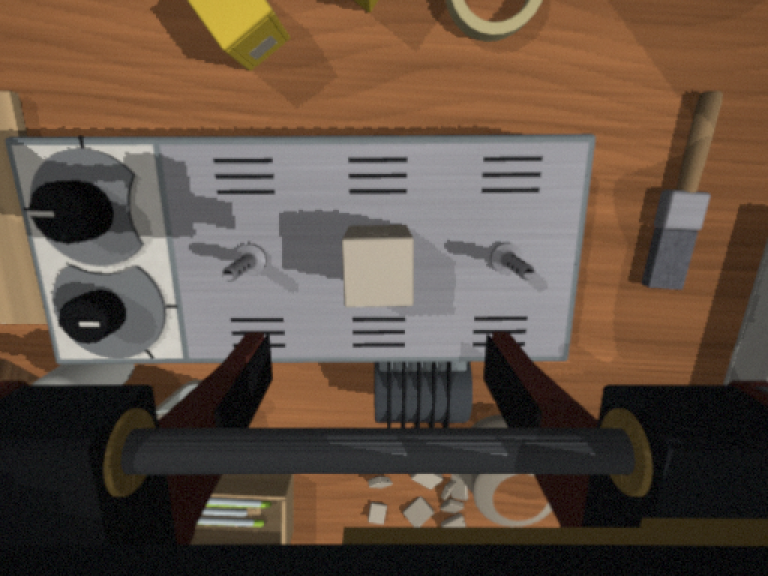

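```bash
cat > e.py <<'E'
from h import *
import json
m=json.load(open("m3.json"))
def g(p,z):return onz("wrist",[(p[0]+.5)/1.5-.5,(p[1]+.5)/1.5-.5],z,m)
for n,p,z in(("peg3",(250,257),92),("peg1",(506,257),92)):print(n,g(p,z).round(1))
c=[g(p,168) for p in((343,239),(412,238),(413,304),(343,306))]
print(np.mean(c,0),[np.round(x[:2],1) for x in c])
d=[g(p,90)[:2] for p in((594,137),(9,141),(57,361),(568,360))];print(np.mean(d,0),np.round(d,1).tolist())
v=d[0]-d[1]+d[3]-d[2];print("yaw",np.arctan2(-v[0],v[1]))
rel([*np.mean(c,0)[:2],130],np.pi+.058)
E
python3 e.py
```

```text
peg3 [553.4 137.   92. ]
peg1 [540.2 368.4  92. ]
[543.13525993 252.48852611 168.        ] [array([519.9, 226.2]), array([516.4, 275.6]), array([565.8, 280.2]), array([570.4, 228. ])]
[551.64957531 188.84015052] [[434.5, 428.4], [465.9, -63.1], [667.7, -52.9], [638.4, 443.0]]
yaw 0.06141766490272189
at [545.1 252.  302. ] yaw 3.198 shift [  0.7 172.    1.8] turn -0.002 q6 -1.21
```

arm_command:
  targets:
    - [0.7,34.4,1.7,0]
    - [0,34.4,0,0]
    - [0,34.4,0,0]
    - [0,34.4,0,0]
    - [0,34.4,0,0]
    - [0,0,0,0]

```text
t: 8.98
ee_pos: [539.5, 250.1, 124.3]
orientation: [-1.179, -1.24, 1.257]
ft_force: [-1.3, -1.1, -2.0]
width: 87.7
```

arm_command:
  targets:
    - [0,0,0,0]
    - [0,0,0,0]
    - [0,0,0,0]
    - [0,0,0,0]
    - [0,0,0,0]
    - [0,0,0,0]
    - [0,0,0,0]
    - [0,0,0,0]
  gripper: 0

```text
t: 9.65
ee_pos: [544.1, 253.9, 131.7]
orientation: [-1.182, -1.253, 1.25]
ft_force: [-2.0, -1.3, 7.0]
width: 52.1
```

arm_command:
  targets:
    - [0,-20,0,0]
    - [0,-40,0,0]
    - [0,-40,0,0]
    - [0,-30,0,0]
    - [0,0,0,0]
    - [0,0,0,0]

```text
t: 10.15
ee_pos: [544.3, 254.2, 262.4]
orientation: [-1.183, -1.255, 1.248]
ft_force: [-0.1, -0.2, -1.2]
width: 52.2
```

```bash
python3 -c "
from h import *
print(get_obs()['width'])
rel([590,-163,260],np.pi+.05)"
```

```text
52.23465249034366
at [544.3 254.2 262.4] yaw 3.199 shift [-419.1    1.8  -21.7] turn 0.007 q6 -1.21
```

arm_command:
  targets:
    - [-38,0,2.55,0]
    - [-38,0,2.55,0]
    - [-38,0,2.55,0]
    - [-38,0,2.55,0]
    - [-38,0,2.55,0]
    - [-38,0,2.55,0]
    - [-38,0,2.55,0]
    - [-38,0,2.55,0]
    - [-38,0,2.55,0]
    - [-38,0,2.55,0]
    - [-38,0,2.55,0]
    - [0,0,0,0]
    - [0,0,0,0]
    - [0,38,0,0]
    - [0,38,0,0]
    - [0,38,0,0]
    - [0,38,0,0]
    - [0,28,0,0]
    - [0,0,0,0]
    - [0,0,0,0]

```text
t: 11.82
ee_pos: [537.7, -163.5, 78.6]
orientation: [-1.176, -1.249, 1.253]
ft_force: [0.6, 0.6, -0.9]
width: 51.8
```

```bash
python3 -c "
from h import *
rel([540,-165,60],np.pi+.05)"
```

```text
at [ 537.7 -163.5   78.6] yaw 3.2 shift [-1.7 18.6 -2.3] turn 0.009 q6 -1.95
```

arm_command:
  targets:
    - [0,10,0,0]
    - [0,5,0,0]
    - [0,2.5,0,0]
    - [0,0.5,0,0]
    - [0,0,0,0]
    - [0,0,0,0]

```text
t: 12.32
ee_pos: [539.8, -165.5, 62.9]
orientation: [-1.183, -1.252, 1.251]
ft_force: [0.1, -0.3, -1.3]
width: 51.7
```

arm_command:
  targets:
    - [0,0,0,0]
    - [0,0,0,0]
    - [0,0,0,0]
    - [0,0,0,0]
    - [0,0,0,0]
    - [0,0,0,0]
    - [0,-20,0,0]
    - [0,-40,0,0]
    - [0,-40,0,0]
    - [0,-40,0,0]
    - [0,-40,0,0]
    - [0,0,0,0]
    - [0,0,0,0]
  gripper: 100

```text
t: 13.4
ee_pos: [540.9, -165.8, 245.0]
orientation: [-1.187, -1.254, 1.25]
ft_force: [-0.2, -0.1, -0.8]
width: 87.6
```

```bash
python3 -c "
from h import *
rel([480,-330,300],.467)
a=get_image('wrist');m=camera_model('wrist');cv2.imwrite('pics/w4.png',a)
"
```

```text
at [ 540.9 -165.8  245. ] yaw 3.199 shift [-160.6  -55.    69.9] turn 2.732 q6 -1.95
```

arm_command:
  targets:
    - [0,-3,0,0.124]
    - [0,-3,0,0.124]
    - [0,-3,0,0.124]
    - [0,-3,0,0.124]
    - [0,-3,0,0.124]
    - [0,-3,0,0.124]
    - [0,-3,0,0.124]
    - [0,-3,0,0.124]
    - [0,-3,0,0.124]
    - [0,-3,0,0.124]
    - [0,-3,0,0.124]
    - [0,-3,0,0.124]
    - [0,-3,0,0.124]
    - [0,-3,0,0.124]
    - [0,-3,0,0.124]
    - [0,-3,0,0.124]
    - [0,-3,0,0.124]
    - [0,-3,0,0.124]
    - [0,0,0,0.124]
    - [0,0,0,0.124]

```text
t: 15.12
ee_pos: [538.4, -164.9, 293.9]
orientation: [-1.465, 0.673, -0.667]
ft_force: [-0.5, 0.6, -0.4]
width: 88.0
```

```bash
python3 -c "
from h import *
rel([470,-370,300],.467)
"
```

```text
at [ 538.4 -164.9  293.9] yaw 0.713 shift [ 110.4   -6.1 -185.9] turn 0.246 q6 0.54
```

arm_command:
  targets:
    - [22,0,-37,0]
    - [22,0,-37,0]
    - [22,0,-37,0]
    - [22,0,-37,0]
    - [22,0,-37,0]
    - [0,0,0,0.123]
    - [0,0,0,0.123]
    - [0,0,0,0]
    - [0,0,0,0]

```text
t: 15.87
ee_pos: [473.9, -362.9, 294.2]
orientation: [-1.397, 0.855, -0.849]
ft_force: [0.5, 0.2, -0.1]
width: 88.2
```

```bash
cat >> h.py <<'E'
def segwets(m,a,save=None):
    "light, unsaturated blobs of lying-beaker size in the wrist picture -> fits"
    hsv=cv2.cvtColor(a,cv2.COLOR_BGR2HSV)
    mk=((hsv[...,1]<75)&(hsv[...,2]>60)).astype(np.uint8)
    mk=cv2.morphologyEx(mk,cv2.MORPH_OPEN,np.ones((3,3)))
    n,l,st,ce=cv2.connectedComponentsWithStats(mk,connectivity=4);o=[]
    for i in range(1,n):
        if not 700<st[i,4]<9000 or st[i,1]+st[i,3]>300: continue
        k=(l==i).astype(np.uint8);k=cv2.morphologyEx(k,cv2.MORPH_CLOSE,np.ones((9,9)))
        b=fit("wrist",k>0,0,(78,52,52),np.arange(4)*np.pi/4,m)
        if b[0]<.3: o.append((ce[i].round().tolist(),st[i,4],np.round(b,3).tolist()))
    return o
E
python3 - <<'E'
from h import *
rel([470,-370,300],.467)
m=camera_model("wrist");a=get_image("wrist");cv2.imwrite("pics/w5.png",a)
for w in segwets(m,a):print(w)
print([(d["conf"],d["at"]) for d in silhouettes("wrist","wet1_mid")])
for r in(0,):
  cv2.imwrite("pics/w5b.png",cv2.resize(a,(640,480)))
E
```

```text
at [ 473.9 -362.9  294.2] yaw 0.476 shift [ 4.5 -5.8 -6.8] turn 0.009 q6 0.42
([136.0, 50.0], np.int32(3015), [0.179, 539.75, -155.315, 1.589])
([285.0, 72.0], np.int32(2531), [0.034, 606.429, -346.148, 3.804])
([219.0, 173.0], np.int32(1949), [0.038, 436.458, -326.335, 0.318])
([311.0, 179.0], np.int32(2073), [0.04, 492.498, -455.044, 0.699])
[(0.63, [221.2, 171.7]), (0.44, [42.1, 28.6])]
```

View pics/w5b.png

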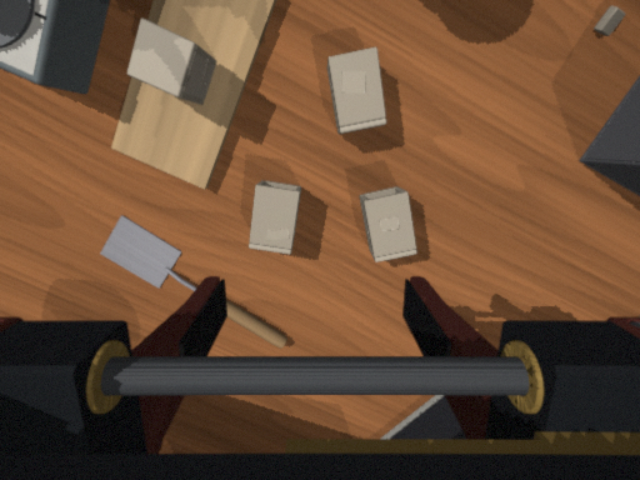

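Beakers A, B and C are fitted, with mouths along tool +z, and the dry beaker is standing on the board. I'll grasp B first.

```bash
python3 -c "
from h import *
rel([440.3,-325,24],.318)
"
```

```text
at [ 474.5 -362.6  295.1] yaw 0.477 shift [-48.6 271.2 -12.9] turn 0.159 q6 0.42
```

arm_command:
  targets:
    - [-24.3,35,-6.5,0]
    - [-24.3,35,-6.4,0]
    - [0,35,0,0.08]
    - [0,35,0,0.079]
    - [0,35,0,0]
    - [0,35,0,0]
    - [0,30,0,0]
    - [0,15,0,0]
    - [0,0,0,0]
    - [0,0,0,0]
  gripper: 85

```text
t: 16.8
ee_pos: [442.0, -326.4, 43.0]
orientation: [-1.342, 0.975, -0.971]
ft_force: [0.3, -0.3, -0.7]
width: 74.7
```

```bash
python3 -c "
from h import *
rel([440.3,-325,24],.318)
"
```

```text
at [ 442.  -326.4   43. ] yaw 0.316 shift [-1.8 19.  -1.2] turn -0.002 q6 0.6
```

arm_command:
  targets:
    - [-1.5,12,-1,0]
    - [0,6.5,0,0]
    - [0,0,0,0]
    - [0,0,0,0]

```text
t: 17.13
ee_pos: [441.3, -326.3, 26.0]
orientation: [-1.342, 0.974, -0.975]
ft_force: [0.3, -0.7, -1.0]
width: 74.6
```

arm_command:
  targets:
    - [0,0,0,0]
    - [0,0,0,0]
    - [0,0,0,0]
    - [0,0,0,0]
    - [0,0,0,0]
    - [0,0,0,0]
    - [0,0,0,0]
  gripper: 0

```text
t: 17.72
ee_pos: [441.0, -326.1, 25.5]
orientation: [-1.341, 0.975, -0.975]
ft_force: [-0.3, 1.6, 6.6]
width: 51.8
```

arm_command:
  targets:
    - [0,-10,0,0]
    - [0,-30,0,0]
    - [0,-40,0,0]
    - [0,-40,0,0]
    - [0,-40,0,0]
    - [0,-40,0,0]
    - [0,0,0,-0.12]
    - [0,0,0,-0.12]
    - [0,0,0,-0.12]
    - [0,0,0,-0.12]
    - [0,0,0,-0.12]
    - [0,0,0,-0.12]
    - [0,0,0,-0.12]
    - [0,0,0,-0.12]
    - [0,0,0,-0.12]
    - [0,0,0,-0.12]
    - [0,0,0,0]

```text
t: 19.13
ee_pos: [440.4, -325.8, 225.2]
orientation: [-1.57, 0.042, -0.041]
ft_force: [0.1, 0.1, -2.0]
width: 51.9
```

```bash
python3 -c "
from h import *
print(get_obs()['width'])
rel([420,300,220],np.pi+.058)
a=get_image('wrist');cv2.imwrite('pics/w6.png',a)
"
```

```text
51.93914827294226
at [ 440.4 -325.8  225.2] yaw 1.518 shift [-53.3   5.4 623.9] turn -1.681 q6 -0.61
```

View pics/w6.png

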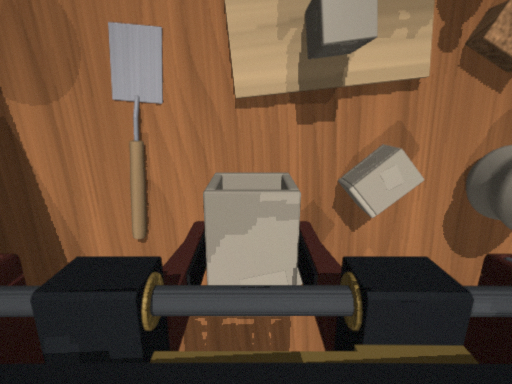

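arm_command:
  targets:
    - [-2,0,39,0]
    - [-2,0,39,0]
    - [-2,0,39,0]
    - [-2,0,39,0]
    - [-2,0,39,0]
    - [-2,0,39,0]
    - [-2,0,39,0]
    - [-2,0,39,0]
    - [-2,0,39,0]
    - [-2,0,39,0]
    - [-2,0,39,0]
    - [-2,0,39,0]
    - [-2,0,39,0]
    - [-2,0,39,0]
    - [-2,0,39,0]
    - [-2,0,39,0]
    - [0,0,0,0]
    - [0,0,0,-0.12]
    - [0,0,0,-0.12]
    - [0,0,0,-0.12]

```text
t: 20.85
ee_pos: [444.0, 298.8, 225.0]
orientation: [-1.558, -0.239, 0.24]
ft_force: [0.6, 0.9, -1.7]
width: 52.0
```

arm_command:
  targets:
    - [0,0,0,-0.12]
    - [0,0,0,-0.12]
    - [0,0,0,-0.12]
    - [0,0,0,-0.12]
    - [0,0,0,-0.12]
    - [0,0,0,-0.12]
    - [0,0,0,-0.12]
    - [0,0,0,-0.12]
    - [0,0,0,-0.12]
    - [0,0,0,-0.12]
    - [0,0,0,-0.12]
    - [0,0,0,0]
    - [0,0,0,0]

```text
t: 21.93
ee_pos: [444.3, 298.5, 225.1]
orientation: [-1.187, -1.243, 1.243]
ft_force: [0.8, 0.0, -2.4]
width: 51.9
```

```bash
python3 -c "
from h import *
print(get_obs()['width'])
rel([408,298,130],np.pi+.058)
"
```

```text
51.864486425027266
at [444.3 298.5 225.1] yaw 3.188 shift [ 1.2 95.1 36.3] turn -0.012 q6 -1.05
```

arm_command:
  targets:
    - [1.2,30,36,-0.012]
    - [0,35,0,0]
    - [0,25,0,0]
    - [0,12,0,0]
    - [0,3,0,0]
    - [0,0,0,0]
    - [0,0,0,0]

```text
t: 22.52
ee_pos: [413.0, 298.5, 124.1]
orientation: [-1.18, -1.256, 1.254]
ft_force: [0.1, 0.0, -1.7]
width: 51.7
```

```bash
python3 -c "
from h import *
print(get_obs()['ft_force'])
rel([408,298,114],np.pi+.058)
a=get_image('wrist');cv2.imwrite('pics/w7.png',a)
"
```

```text
[ 0.10648135  0.04404206 -1.72620932]
at [413.  298.5 124.1] yaw 3.203 shift [-0.2 10.1  5. ] turn 0.004 q6 -1.03
```

View pics/w7.png

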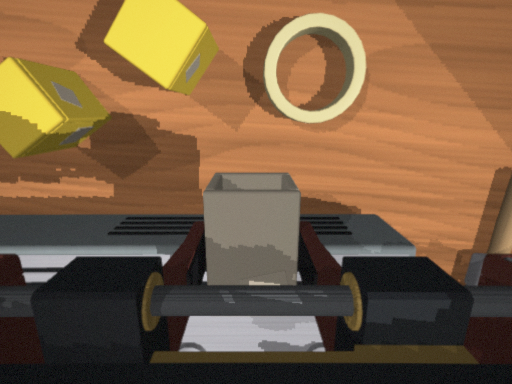

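arm_command:
  targets:
    - [0,5,1,0]
    - [0,5,0,0]
    - [0,3,2.5,0]
    - [0,3,2.5,0]
    - [0,3,2,0]
    - [0,3,1.2,0]
    - [0,3,1.2,0]
    - [0,3,1,0]
    - [0,0,0,0]

```text
t: 23.32
ee_pos: [400.6, 297.9, 96.2]
orientation: [-1.178, -1.256, 1.255]
ft_force: [-5.5, 1.0, 9.0]
width: 51.8
```

```bash
python3 -c "
from h import *
o=get_obs();print(o['ft_force'],o['moment'],o['width'])
rel([402,298,96],np.pi+.058)
a=get_image('wrist');cv2.imwrite('pics/w8.png',a[120:])
"
```

```text
[-5.53026059  0.97712793  8.99527668] [0.25983731 0.58740758 0.01338719] 51.76893426415754
at [400.6 297.9  96.2] yaw 3.205 shift [ 0.   0.2 -1.4] turn 0.006 q6 -1.02
```

View pics/w8.png

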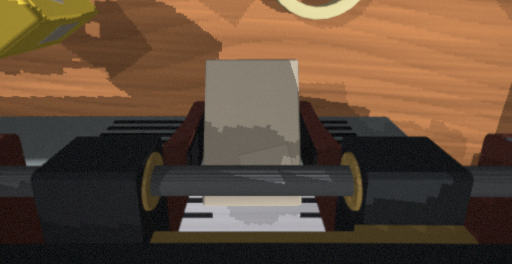

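arm_command:
  targets:
    - [0,3.3,0,0]
    - [0,3.3,0,0]
    - [0,3.4,0,0]
    - [0,3.3,-0.5,0]
    - [0,3.3,-0.7,0]
    - [0,3.4,-1,0]
    - [0,3,-1.5,0]
    - [0,3,-1.7,0]
    - [0,3.3,-2,0]
    - [0,2.7,-2,0]
    - [0,2.5,-2.2,0]
    - [0,2.5,-2.2,0]
    - [0,0,0,0]
    - [0,0,0,0]

```text
t: 24.53
ee_pos: [412.5, 298.6, 59.4]
orientation: [-1.176, -1.253, 1.257]
ft_force: [-14.2, 2.8, 17.0]
width: 51.8
```

```bash
python3 -c "
from h import *
o=get_obs();print(o['ft_force'],o['moment'],o['width'])
rel([414,298.5,59],np.pi+.058)
a=get_image('wrist');cv2.imwrite('pics/w9.png',a[100:])
"
```

```text
[-14.15529317   2.79743851  16.96637158] [0.60186689 1.79881435 0.0795917 ] 51.830719986508534
at [412.5 298.6  59.4] yaw 3.205 shift [-0.2  0.4 -1.5] turn 0.005 q6 -1.03
```

View pics/w9.png

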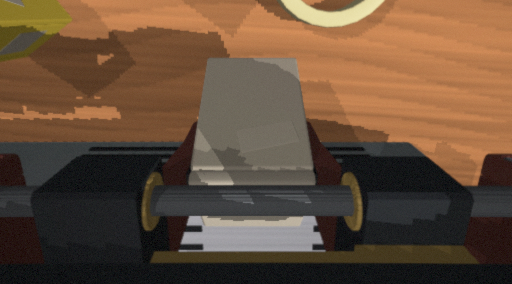

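The beaker is at about 60° and has slipped up a little in the pads. I'll finish the turn by pushing sideways against the edge while easing up.

arm_command:
  targets:
    - [0,-0.7,-1.3,0]
    - [0,-0.7,-1.3,0]
    - [0,-0.7,-1.3,0]
    - [0,-0.7,-1.3,0]
    - [0,0,0,0]
    - [0,0,0,0]

```text
t: 25.08
ee_pos: [412.7, 297.7, 60.1]
orientation: [-1.172, -1.245, 1.264]
ft_force: [-25.8, 10.4, 7.4]
width: 52.0
```

```bash
cat >> h.py <<'E'
def tilt(row_mouth,w_mouth,row_foot,w_foot):
    "top face edges in the wrist picture -> (y,z) in tool frame of mouth and foot edge, tilt deg"
    P=[]
    for r,w in((row_mouth,w_mouth),(row_foot,w_foot)):
        d=285.1*52/w;u=-(r-193.3)/285.1*d
        P.append((-171.3+.962*d+.272*u,74.3-.272*d+.962*u))
    (a,b),(c,e)=P;return np.round(P,1).tolist(),np.degrees(np.arctan2(a-c,b-e))
E
python3 -c "
from h import *
o=get_obs();print(o['ft_force'],o['moment'],o['width'])
rel([414,298.5,59],np.pi+.058)
a=get_image('wrist');cv2.imwrite('pics/w10.png',cv2.resize(a[130:330,150:360],(630,600),interpolation=3))
"
```

```text
[-25.76581087  10.43782504   7.40538467] [1.69201172 3.89998625 0.27227135] 52.02750784308395
at [412.7 297.7  60.1] yaw 3.205 shift [ 0.7  1.1 -1.4] turn 0.005 q6 -1.04
```

View pics/w10.png

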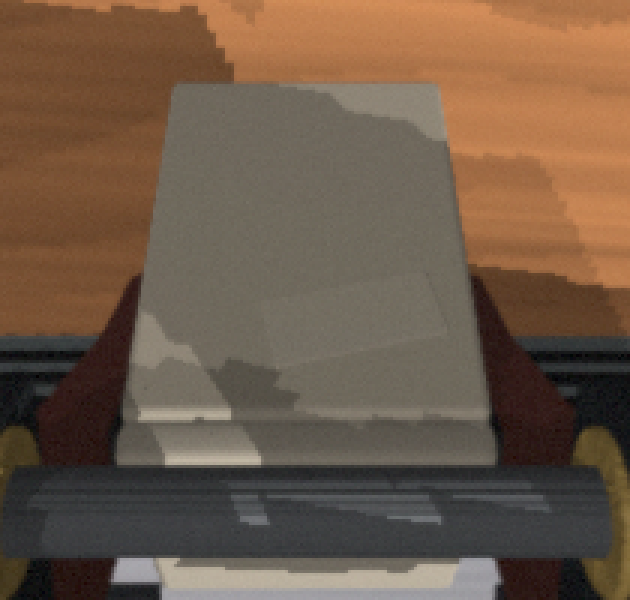

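The foot has met the palm, with the tilt at about 62°, which is past the tip-over angle. I'll back off, set the mouth edge on the open table in front of the dryer, and let it stand up there for a regrasp.

arm_command:
  targets:
    - [0,0,6,0]
    - [0,0,12,0]
    - [0,6,6,0]
    - [0,12,0,0]
    - [0,8,0,0]
    - [0,2,0,0]
    - [0,0,0,0]
    - [0,0,0,0]
    - [0,0,0,0]

```text
t: 25.88
ee_pos: [396.4, 297.2, 33.5]
orientation: [-1.178, -1.257, 1.256]
ft_force: [0.4, -0.1, -2.2]
width: 52.0
```

```bash
python3 -c "
from h import *
o=get_obs();print(o['ft_force'],o['moment'],o['width'])
rel([390,298.5,25],np.pi+.058)
"
```

```text
[ 0.38595139 -0.08856901 -2.19948746] [ 0.07346865 -0.14510411  0.03264624] 51.98106610678735
at [396.4 297.2  33.5] yaw 3.206 shift [1.7 8.5 6.4] turn 0.006 q6 -1.02
```

arm_command:
  targets:
    - [0,2.5,0,0]
    - [0,2.5,0,0]
    - [0,1.5,0,0]
    - [0,0,0,0]
    - [0,0,0,0]

```text
t: 26.3
ee_pos: [396.0, 297.1, 26.6]
orientation: [-1.178, -1.256, 1.256]
ft_force: [0.8, 0.6, -1.9]
width: 51.6
```

```bash
python3 -c "
from h import *
o=get_obs();print(o['ft_force'],o['moment'],o['ee_pos'])
a=get_image('side');cv2.imwrite('pics/s2.png',cv2.resize(a[150:300,200:350],(600,600),interpolation=3))
"
```

```text
[ 0.7626484   0.63992936 -1.93327676] [ 0.10337417 -0.13791644 -0.04156021] [395.98369289 297.08523795  26.64457714]
```

View pics/s2.png

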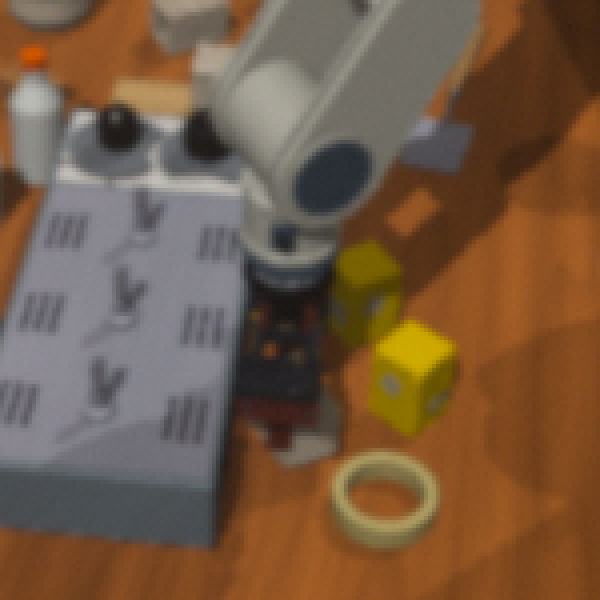

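arm_command:
  targets:
    - [0,1.5,0,0]
    - [0,1.5,0,0]
    - [0,1,0,0]
    - [0,0,0,0]
    - [0,0,0,0]

```text
t: 26.77
ee_pos: [396.0, 297.1, 22.7]
orientation: [-1.178, -1.256, 1.256]
ft_force: [-0.2, -0.6, -2.4]
width: 52.0
```

arm_command:
  targets:
    - [0,1.2,0,0]
    - [0,1,0,0]
    - [0,0,0,0]
    - [0,0,0,0]

```text
t: 27.1
ee_pos: [396.2, 297.2, 22.1]
orientation: [-1.178, -1.257, 1.256]
ft_force: [-4.1, -3.6, 21.1]
width: 51.8
```

arm_command:
  targets:
    - [0,-0.4,2,0]
    - [0,-0.2,2,0]
    - [0,0,2,0]
    - [0,0,2,0]
    - [0,0,2,0]
    - [0,0,0,0]

```text
t: 27.6
ee_pos: [388.2, 298.0, 22.3]
orientation: [-1.179, -1.261, 1.252]
ft_force: [3.8, 1.3, 6.5]
width: 51.9
```

```bash
python3 -c "
from h import *
o=get_obs();print(o['ft_force'],o['moment'],o['ee_pos'])
a=get_image('wrist');cv2.imwrite('pics/w11.png',cv2.resize(a[130:330,150:360],(420,400),interpolation=3))
# top edge rows: edge of mouth vs wood along centre column
hsv=cv2.cvtColor(a,cv2.COLOR_BGR2HSV)
for r in range(140,290,6):
    c=np.nonzero((hsv[r,150:360,1]<75)&(hsv[r,150:360,2]>50))[0]
    print(r,(c.min()+150,c.max()+150,len(c)) if len(c) else None,end=' ')
"
```

```text
[3.81479192 1.34767798 6.5124084 ] [ 0.21901902 -0.7350626   0.02115575] [388.21487213 297.98581416  22.31811724]
140 (np.int64(289), np.int64(305), 12) 146 (np.int64(291), np.int64(312), 18) 152 (np.int64(304), np.int64(324), 14) 158 (np.int64(209), np.int64(359), 128) 164 (np.int64(207), np.int64(359), 125) 170 (np.int64(206), np.int64(297), 92) 176 (np.int64(205), np.int64(298), 94) 182 (np.int64(204), np.int64(299), 96) 188 (np.int64(203), np.int64(300), 98) 194 (np.int64(202), np.int64(301), 100) 200 (np.int64(201), np.int64(302), 102) 206 (np.int64(200), np.int64(303), 104) 212 (np.int64(199), np.int64(303), 105) 218 (np.int64(198), np.int64(304), 107) 224 (np.int64(197), np.int64(306), 110) 230 (np.int64(196), np.int64(307), 112) 236 (np.int64(195), np.int64(308), 114) 242 (np.int64(194), np.int64(309), 116) 248 (np.int64(193), np.int64(310), 118) 254 (np.int64(192), np.int64(311), 120) 260 (np.int64(191), np.int64(312), 122) 266 (np.int64(190), np.int64(312), 123) 272 (np.int64(191), np.int64(312), 122) 278 (np.int64(188), np.int64(314), 127) 284 (np.int64(188), np.int64(314), 127)
```

arm_command:
  targets:
    - [0,-20,0,0]
    - [0,-40,0,0]
    - [0,-40,0,0]
    - [0,-30,0,0]
    - [3,0,-30,0]
    - [3,0,-35,0]
    - [3,0,-35,0]
    - [3,0,-30,0]
    - [0,10,0,0]
    - [0,7,0,0]
    - [0,0,0,0]
    - [0,0,0,0]

```text
t: 28.65
ee_pos: [512.9, 316.0, 132.9]
orientation: [-1.177, -1.253, 1.259]
ft_force: [-0.0, 0.3, -1.9]
width: 51.8
```

```bash
python3 -c "
from h import *
print(get_obs()['ft_force'])
rel([516,310,113],np.pi+.058)
"
```

```text
[-0.00223617  0.32893747 -1.8663712 ]
at [512.9 316.  132.9] yaw 3.206 shift [-6.2 19.9 -2.7] turn 0.007 q6 -1.1
```

arm_command:
  targets:
    - [-6,8,-2.7,0]
    - [0,8,0,0]
    - [0,3,0,0]
    - [0,2,0,0]
    - [0,0.5,2,0]
    - [0,0.3,2,0]
    - [0,0.3,2,0]
    - [0,0.2,2,0]
    - [0,0.2,2,0]
    - [0,0,2,0]

```text
t: 29.48
ee_pos: [506.9, 310.7, 112.4]
orientation: [-1.179, -1.259, 1.255]
ft_force: [3.1, 0.0, 3.2]
width: 52.0
```

```bash
cat > t.py <<'E'
from h import *
a=get_image('wrist');hsv=cv2.cvtColor(a,cv2.COLOR_BGR2HSV)
g=cv2.cvtColor(a,cv2.COLOR_BGR2GRAY).astype(int)
o=get_obs();print(o['ft_force'].round(1),o['ee_pos'].round(1))
print('col252 gray by row',[(r,g[r,240:264].mean().round()) for r in range(120,345,5)])
E
python3 t.py
```

```text
[2.1 0.1 4.3] [506.5 310.6 112.4]
col252 gray by row [(120, np.float64(24.0)), (125, np.float64(112.0)), (130, np.float64(144.0)), (135, np.float64(173.0)), (140, np.float64(177.0)), (145, np.float64(137.0)), (150, np.float64(126.0)), (155, np.float64(117.0)), (160, np.float64(102.0)), (165, np.float64(94.0)), (170, np.float64(94.0)), (175, np.float64(95.0)), (180, np.float64(95.0)), (185, np.float64(95.0)), (190, np.float64(95.0)), (195, np.float64(95.0)), (200, np.float64(95.0)), (205, np.float64(96.0)), (210, np.float64(96.0)), (215, np.float64(97.0)), (220, np.float64(97.0)), (225, np.float64(96.0)), (230, np.float64(99.0)), (235, np.float64(99.0)), (240, np.float64(101.0)), (245, np.float64(99.0)), (250, np.float64(99.0)), (255, np.float64(95.0)), (260, np.float64(89.0)), (265, np.float64(86.0)), (270, np.float64(76.0)), (275, np.float64(79.0)), (280, np.float64(85.0)), (285, np.float64(54.0)), (290, np.float64(53.0)), (295, np.float64(75.0)), (300, np.float64(52.0)), (305, np.float64(58.0)), (310, np.float64(57.0)), (315, np.float64(57.0)), (320, np.float64(145.0)), (325, np.float64(161.0)), (330, np.float64(160.0)), (335, np.float64(174.0)), (340, np.float64(172.0))]
```

arm_command:
  targets:
    - [0,0,0,0]
    - [0,0,0,0]
    - [0,0,0,0]
    - [0,0,0,0]
    - [0,0,0,0]
    - [0,0,0,0]
    - [0,0,0,0]
    - [0,0,0,0]
  gripper: 66

```text
t: 30.2
ee_pos: [506.1, 310.2, 111.6]
orientation: [-1.178, -1.256, 1.256]
ft_force: [-0.3, -0.1, 0.1]
width: 57.9
```

arm_command:
  targets:
    - [0,-15,0,0]
    - [0,-30,0,0]
    - [0,-40,0,0]
    - [0,-40,0,0]
    - [0,-40,0,0]
    - [0,0,0,0]
    - [0,0,0,0]

```text
t: 30.78
ee_pos: [507.4, 310.9, 279.5]
orientation: [-1.18, -1.261, 1.252]
ft_force: [-0.8, -0.2, -1.0]
width: 58.2
```

```bash
python3 - <<'E'
from h import *
rel([516,310,113],np.pi+.058)
m=camera_model("wrist");a=get_image("wrist");b=get_image("top");cv2.imwrite("pics/t2.png",np.hstack([cv2.resize(a,(400,300)),cv2.resize(b[120:300,90:330],(400,300))]))
E
```

```text
at [507.4 310.9 279.5] yaw 3.206 shift [ -1.9 166.6  -7.7] turn 0.006 q6 -1.11
```

View pics/t2.png

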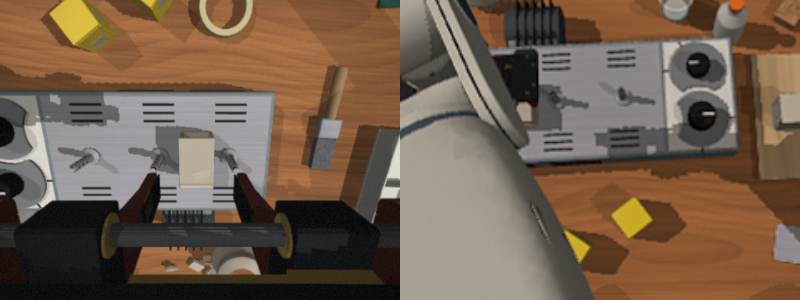

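```bash
python3 - <<'E'
from h import *
m=camera_model("wrist");a=get_image("wrist")
# beaker colour: warmer than grey deck
b=a.astype(int);k=((b[...,2]-b[...,0])>8)&(b[...,2]-b[...,0]<60)&(b[...,2]>90)
k[:150]=0;k[250:]=0;k[:,:215]=0;k[:,285:]=0
k=cv2.morphologyEx(k.astype(np.uint8),cv2.MORPH_OPEN,np.ones((3,3)))
n,l,st,ce=cv2.connectedComponentsWithStats(k);i=1+st[1:,4].argmax();k=l==i;print(st[i])
k=cv2.morphologyEx(k.astype(np.uint8),cv2.MORPH_CLOSE,np.ones((7,7)))>0
print([(r,np.nonzero(k[r])[0].min(),np.nonzero(k[r])[0].max(),b[r,240:262].mean((0,1)).round()) for r in range(st[i,1],st[i,1]+st[i,3],5)])
for z0,d in((90,(78,52,52)),(90,(52,52,78))):print(d,fit("wrist",k,z0,d,[0.06,.4],m))
E
```

```text
[ 229  172   47   73 3233]
[(172, np.int64(237), np.int64(268), np.float64(99.0)), (177, np.int64(237), np.int64(268), np.float64(104.0)), (182, np.int64(229), np.int64(275), np.float64(171.0)), (187, np.int64(229), np.int64(275), np.float64(171.0)), (192, np.int64(229), np.int64(275), np.float64(172.0)), (197, np.int64(229), np.int64(275), np.float64(171.0)), (202, np.int64(229), np.int64(275), np.float64(170.0)), (207, np.int64(230), np.int64(275), np.float64(171.0)), (212, np.int64(230), np.int64(275), np.float64(170.0)), (217, np.int64(230), np.int64(275), np.float64(170.0)), (222, np.int64(230), np.int64(274), np.float64(169.0)), (227, np.int64(230), np.int64(274), np.float64(175.0)), (232, np.int64(230), np.int64(274), np.float64(173.0)), (237, np.int64(230), np.int64(274), np.float64(169.0)), (242, np.int64(231), np.int64(274), np.float64(184.0))]
(78, 52, 52) (np.float64(0.05251261279181208), np.float64(541.4600530154248), np.float64(312.8010162423731), np.float64(0.06583225523512795))
(52, 52, 78) (np.float64(0.17285883920121997), np.float64(539.3341218317635), np.float64(311.5703211211863), np.float64(0.01629793824045831))
```

The beaker lay back down on the deck at (541,313) with its mouth towards the robot. I'll move it nearer the edge, then regrip nearer the foot so that pad slip can't bring the foot up to the palm.

arm_command:
  targets:
    - [0.5,35,-14,0]
    - [0.5,35,0,0]
    - [0,35,0,0]
    - [0,35,0,0]
    - [0,15,0,0]
    - [0,8,0,0]
    - [0,0,0,0]
    - [0,0,0,0]

```text
t: 31.6
ee_pos: [519.9, 312.0, 113.2]
orientation: [-1.178, -1.255, 1.257]
ft_force: [0.7, -0.3, 0.2]
width: 57.8
```

arm_command:
  targets:
    - [0,0,0,0]
    - [0,0,0,0]
    - [0,0,0,0]
    - [0,0,0,0]
    - [0,-10,0,0]
    - [0,0,20,0]
    - [0,0,30,0]
    - [0,0,30,0]
    - [0,0,0,0]
    - [0,9,0,0]
    - [0,0,0,0]
    - [0,0,0,0]
  gripper: 0

```text
t: 32.6
ee_pos: [441.1, 307.4, 114.7]
orientation: [-1.178, -1.257, 1.255]
ft_force: [-1.5, -0.1, -0.7]
width: 51.7
```

arm_command:
  targets:
    - [0,0,0,0]
    - [0,0,0,0]
    - [0,0,0,0]
    - [0,0,0,0]
    - [0,0,-16,0]
    - [0,0,-16,0]
    - [0,0,0,0]
    - [0,0,0,0]
  gripper: 66

```text
t: 33.27
ee_pos: [472.4, 308.9, 114.5]
orientation: [-1.179, -1.256, 1.256]
ft_force: [-1.3, 0.5, -0.7]
width: 57.9
```

```bash
python3 -c "
from h import *
print(get_obs()['ft_force'])
rel([466,310,115],np.pi+.06)
"
```

```text
[-1.28462252  0.45910426 -0.70385629]
at [472.4 308.9 114.5] yaw 3.205 shift [ 1.5 -0.5  6.4] turn 0.003 q6 -1.08
```

arm_command:
  targets:
    - [0,0,0,0]
    - [0,0,0,0]
    - [0,0,0,0]
    - [0,0,0,0]
    - [0,0,0,0]
    - [0,-12,0,0]
    - [0,0,28,0]
    - [0,0,29,0]
    - [0,0,0,0]
    - [0,6,0,0]
    - [0,3,0,0]
    - [0,0,0,0]
    - [0,0,0,0]
  gripper: 0

```text
t: 34.35
ee_pos: [416.1, 305.5, 117.5]
orientation: [-1.178, -1.256, 1.256]
ft_force: [-0.1, 0.2, -1.5]
width: 51.9
```

```bash
python3 -c "
from h import *
o=get_obs();print(o['ft_force'],o['width'])
rel([416,306,114],np.pi+.06)
"
```

```text
[-0.07990359  0.19989085 -1.50978509] 51.86966207817563
at [416.1 305.5 117.5] yaw 3.205 shift [0.5 3.5 0. ] turn 0.004 q6 -1.02
```

arm_command:
  targets:
    - [0,3.5,1.5,0]
    - [0,3.5,2,0]
    - [0,3.5,2,0]
    - [0,3,2,0]
    - [0,3,2,0]
    - [0,3,1.7,0]
    - [0,3.8,1.2,0]
    - [0,3.8,1.2,0]
    - [0,3.8,1.1,0]
    - [0,4.2,0,0]
    - [0,4.2,0,0]
    - [0,4.2,-0.2,0]
    - [0,0,0,0]

```text
t: 35.43
ee_pos: [400.0, 304.7, 74.2]
orientation: [-1.177, -1.255, 1.257]
ft_force: [-7.0, 0.9, 7.4]
width: 51.8
```

arm_command:
  targets:
    - [0,4,-1.2,0]
    - [0,4,-1.4,0]
    - [0,4,-1.5,0]
    - [0,3.7,-2.4,0]
    - [0,3.7,-2.6,0]
    - [0,3.6,-2.9,0]
    - [0,0,0,0]
    - [0,0,0,0]

```text
t: 36.1
ee_pos: [411.1, 305.1, 50.8]
orientation: [-1.177, -1.253, 1.258]
ft_force: [-8.3, 2.6, 3.4]
width: 52.1
```

```bash
python3 t.py
```

```text
[-7.2  3.1  3.3] [411.1 305.1  50.8]
col252 gray by row [(120, np.float64(145.0)), (125, np.float64(147.0)), (130, np.float64(151.0)), (135, np.float64(144.0)), (140, np.float64(141.0)), (145, np.float64(135.0)), (150, np.float64(109.0)), (155, np.float64(102.0)), (160, np.float64(106.0)), (165, np.float64(100.0)), (170, np.float64(97.0)), (175, np.float64(93.0)), (180, np.float64(94.0)), (185, np.float64(94.0)), (190, np.float64(94.0)), (195, np.float64(94.0)), (200, np.float64(95.0)), (205, np.float64(96.0)), (210, np.float64(98.0)), (215, np.float64(98.0)), (220, np.float64(101.0)), (225, np.float64(94.0)), (230, np.float64(106.0)), (235, np.float64(96.0)), (240, np.float64(120.0)), (245, np.float64(131.0)), (250, np.float64(131.0)), (255, np.float64(120.0)), (260, np.float64(114.0)), (265, np.float64(108.0)), (270, np.float64(107.0)), (275, np.float64(108.0)), (280, np.float64(107.0)), (285, np.float64(59.0)), (290, np.float64(58.0)), (295, np.float64(88.0)), (300, np.float64(62.0)), (305, np.float64(63.0)), (310, np.float64(62.0)), (315, np.float64(67.0)), (320, np.float64(117.0)), (325, np.float64(164.0)), (330, np.float64(161.0)), (335, np.float64(154.0)), (340, np.float64(155.0))]
```

arm_command:
  targets:
    - [0,0,-2,0]
    - [0,0,-2,0]
    - [0,0,-2,0]
    - [0,0,0,0]
    - [0,0,0,0]

```text
t: 36.57
ee_pos: [413.3, 305.0, 50.2]
orientation: [-1.173, -1.247, 1.262]
ft_force: [-22.2, 9.6, 8.5]
width: 51.9
```

```bash
python3 - <<'E'
from h import *
a=get_image('wrist');hsv=cv2.cvtColor(a,cv2.COLOR_BGR2HSV)
o=get_obs();print(o['ft_force'].round(1),o['moment'].round(2),o['ee_pos'].round(1))
for r in range(150,282,6):
    c=np.nonzero((hsv[r,150:360,1]<75)&(hsv[r,150:360,2]>50))[0]+150
    # run around centre
    s=set(c.tolist());l=252
    while l-1 in s:l-=1
    h=252
    while h+1 in s:h+=1
    print(r,l,h,h-l+1,int(hsv[r,240:264,2].mean()),end=' | ')
E
```

```text
[-22.6   9.    8.7] [1.43 2.91 0.26] [413.3 305.   50.2]
150 252 252 1 142 | 156 252 252 1 138 | 162 213 290 78 103 | 168 211 292 82 100 | 174 209 293 85 99 | 180 208 295 88 98 | 186 206 297 92 99 | 192 205 298 94 98 | 198 203 300 98 98 | 204 201 301 101 103 | 210 200 303 104 102 | 216 198 305 108 103 | 222 197 307 111 98 | 228 195 308 114 121 | 234 193 310 118 118 | 240 193 310 118 138 | 246 193 309 117 138 | 252 194 309 116 131 | 258 195 307 113 121 | 264 196 307 112 113 | 270 197 306 110 113 | 276 198 305 108 114 |
```

Tilt now measures about 74°, well past the 56° tip-over angle, and the foot is clear of the palm. I'll set it on the deck and let it stand.

arm_command:
  targets:
    - [0,0,10,0]
    - [0,-15,5,0]
    - [0,-40,0,0]
    - [0,-40,0,0]
    - [0,-15,0,0]
    - [0,0,-35,0]
    - [0,0,-35,0]
    - [0,0,-29,0]
    - [0,0,0,0]
    - [0,15,0,0]
    - [0,10,0,0]
    - [0,5,0,0]
    - [0,0,0,0]
    - [0,0,0,0]

```text
t: 37.78
ee_pos: [501.9, 310.8, 130.7]
orientation: [-1.178, -1.255, 1.258]
ft_force: [0.4, -0.7, -2.3]
width: 51.7
```

```bash
python3 -c "
from h import *
print(get_obs()['ft_force'])
rel([500,310,123],np.pi+.058)
"
```

```text
[ 0.36366472 -0.65263536 -2.25790542]
at [501.9 310.8 130.7] yaw 3.206 shift [-0.7  7.7  1.9] turn 0.006 q6 -1.1
```

arm_command:
  targets:
    - [0,3,0,0]
    - [0,3,0,0]
    - [0,2,0,0]
    - [0,1.5,1,0]
    - [0,1,1,0]
    - [0,1,1,0]
    - [0,0,0,0]

```text
t: 38.37
ee_pos: [501.3, 311.1, 121.2]
orientation: [-1.18, -1.26, 1.254]
ft_force: [2.2, -2.6, 6.2]
width: 51.6
```

arm_command:
  targets:
    - [0,0,0,0]
    - [0,0,0,0]
    - [0,0,0,0]
    - [0,0,0,0]
    - [0,0,0,0]
    - [0,0,0,0]
  gripper: 66

```text
t: 38.87
ee_pos: [499.4, 310.8, 119.5]
orientation: [-1.178, -1.256, 1.257]
ft_force: [-0.9, 0.2, 0.1]
width: 58.1
```

```bash
python3 - <<'E'
from h import *
a=get_image('wrist');hsv=cv2.cvtColor(a,cv2.COLOR_BGR2HSV)
o=get_obs();print(o['ft_force'].round(1),o['ee_pos'].round(1))
g=cv2.cvtColor(a,cv2.COLOR_BGR2GRAY).astype(int)
print([(r,int(g[r,242:262].mean()),tuple(a[r,242:262].mean(0).astype(int).tolist())) for r in range(120,345,6)])
E
```

```text
[-0.1 -0.6  0.9] [499.4 310.8 119.5]
[(120, 80, (45, 72, 109)), (126, 72, (41, 65, 97)), (132, 49, (51, 49, 46)), (138, 131, (135, 133, 125)), (144, 161, (165, 162, 159)), (150, 123, (126, 123, 124)), (156, 104, (105, 103, 105)), (162, 75, (66, 74, 80)), (168, 74, (65, 73, 78)), (174, 84, (74, 83, 89)), (180, 91, (80, 90, 96)), (186, 121, (108, 119, 128)), (192, 126, (112, 125, 133)), (198, 125, (111, 124, 132)), (204, 125, (112, 124, 132)), (210, 125, (112, 124, 132)), (216, 125, (112, 124, 132)), (222, 125, (112, 125, 132)), (228, 125, (112, 124, 132)), (234, 126, (112, 125, 132)), (240, 125, (111, 124, 132)), (246, 125, (112, 124, 132)), (252, 113, (101, 113, 120)), (258, 102, (91, 101, 107)), (264, 100, (89, 99, 105)), (270, 99, (89, 99, 105)), (276, 100, (89, 99, 105)), (282, 100, (89, 99, 105)), (288, 37, (38, 37, 36)), (294, 52, (53, 52, 51)), (300, 52, (53, 52, 51)), (306, 57, (59, 57, 56)), (312, 53, (56, 53, 52)), (318, 156, (160, 155, 157)), (324, 156, (159, 155, 156)), (330, 171, (175, 170, 172)), (336, 173, (177, 171, 173)), (342, 172, (176, 171, 172))]
```

arm_command:
  targets:
    - [0,-15,0,0]
    - [0,-30,0,0]
    - [0,-40,0,0]
    - [0,-40,0,0]
    - [0,-40,0,0]
    - [0,0,0,0]
    - [0,0,0,0]

```text
t: 39.5
ee_pos: [500.8, 311.6, 287.4]
orientation: [-1.18, -1.261, 1.252]
ft_force: [-1.1, -0.1, -1.3]
width: 57.9
```

```bash
cat > d.py <<'E'
from h import *
def deckfit():
    "beaker on the deck seen by the wrist camera from above: standing or lying?"
    m=camera_model("wrist");a=get_image("wrist");b=a.astype(int)
    k=((b[...,2]-b[...,0])>8)&(b[...,2]-b[...,0]<60)&(b[...,2]>60)
    k[:140]=0;k[262:]=0;k[:,:205]=0;k[:,300:]=0
    k=cv2.morphologyEx(k.astype(np.uint8),cv2.MORPH_OPEN,np.ones((3,3)))
    n,l,st,ce=cv2.connectedComponentsWithStats(k);i=1+st[1:,4].argmax();k=l==i;print(st[i])
    k=cv2.morphologyEx(k.astype(np.uint8),cv2.MORPH_CLOSE,np.ones((9,9)))>0
    for d in((78,52,52),(52,52,78)):print(d,np.round(fit("wrist",k,90,d,[0.06,.4],m),3))
deckfit();rel([500,310,128],np.pi+.058)
E
python3 d.py
```

```text
[ 225  140   52   51 2562]
(78, 52, 52) [3.25000e-01 4.99349e+02 3.10301e+02 6.00000e-02]
(52, 52, 78) [1.02000e-01 4.80284e+02 3.09698e+02 6.40000e-02]
at [499.6 310.8 285.1] yaw 3.206 shift [-1.000e+00  1.571e+02 -1.000e-01] turn 0.006 q6 -1.1
```

```bash
sed -i 's/k\[:140\]=0/k[:CUT]=0/; s/def deckfit():/CUT=118\ndef deckfit():/' d.py; python3 d.py
```

```text
[ 226  138   52   56 2751]
(78, 52, 52) [3.17000e-01 4.94763e+02 3.10139e+02 6.00000e-02]
(52, 52, 78) [3.80000e-02 4.80961e+02 3.09751e+02 6.30000e-02]
at [499.  310.4 283.7] yaw 3.206 shift [ -0.4 155.7  -1.2] turn 0.006 q6 -1.1
```

arm_command:
  targets:
    - [0.5,30,18,0]
    - [0,35,0,0]
    - [0,35,0,0]
    - [0,35,0,0]
    - [0,12,0,0]
    - [0,7,0,0]
    - [0,0,0,0]
    - [0,0,0,0]

```text
t: 40.27
ee_pos: [482.1, 310.4, 131.2]
orientation: [-1.178, -1.257, 1.256]
ft_force: [0.8, 0.2, 0.9]
width: 58.1
```

arm_command:
  targets:
    - [0,0,0,0]
    - [0,0,0,0]
    - [0,0,0,0]
    - [0,0,0,0]
    - [0,0,0,0]
    - [0,-15,0,0]
    - [0,-35,0,0]
    - [0,-40,0,0]
    - [-35.3,0,-12.3,0]
    - [-35.3,0,-12.3,0]
    - [-35.3,0,-12.3,0]
    - [-35.3,0,-12.2,0]
    - [-35.3,0,-12.2,0]
    - [0,0,0,0]
    - [0,0,0,0]
  gripper: 0

```text
t: 41.52
ee_pos: [554.4, 136.2, 220.7]
orientation: [-1.18, -1.254, 1.254]
ft_force: [-0.9, 0.2, -2.2]
width: 51.7
```

```bash
python3 -c "
from h import *
o=get_obs();print(o['ft_force'],o['width'])
rel([553.4,137.8,130],np.pi+.058)
"
```

```text
[-0.91306404  0.20150653 -2.22030315] 51.71857857094696
at [554.4 136.2 220.7] yaw 3.202 shift [ 1.6 90.7  0.9] turn 0.003 q6 -1.41
```

arm_command:
  targets:
    - [1.5,25,0,0]
    - [0,25,0,0]
    - [0,20,0,0]
    - [0,11,0,0]
    - [0,5,0,0]
    - [0,2.5,0,0]
    - [0,0.5,0,0]
    - [0,0,0,0]
    - [0,0,0,0]

```text
t: 42.27
ee_pos: [554.6, 139.9, 132.5]
orientation: [-1.179, -1.258, 1.255]
ft_force: [0.6, -0.3, -2.0]
width: 51.5
```

arm_command:
  targets:
    - [-1,1,0,0]
    - [0,0.8,0,0]
    - [0,0,0,0]
    - [0,0,0,0]

```text
t: 42.6
ee_pos: [554.8, 139.6, 132.2]
orientation: [-1.178, -1.259, 1.254]
ft_force: [-5.6, 3.1, 13.5]
width: 51.9
```

arm_command:
  targets:
    - [0,0,0,0]
    - [0,0,0,0]
    - [0,0,0,0]
    - [0,0,0,0]
    - [0,0,0,0]
    - [0,0,0,0]
    - [0,-15,0,0]
    - [0,-35,0,0]
    - [0,-40,0,0]
    - [0,-40,0,0]
    - [0,-40,0,0]
    - [0,0,0,0]
    - [0,0,0,0]
  gripper: 80

```text
t: 43.68
ee_pos: [555.4, 138.7, 302.5]
orientation: [-1.181, -1.261, 1.253]
ft_force: [-0.1, 0.5, -1.1]
width: 70.0
```

```bash
python3 d.py; python3 -c "
from h import *
rel([480,-360,300],.6)"
```

```text
[ 229  148   48   55 2478]
(78, 52, 52) [3.21000e-01 5.64762e+02 1.41186e+02 1.30000e-01]
(52, 52, 78) [4.50000e-02 5.52522e+02 1.39504e+02 5.00000e-02]
at [554.1 138.4 300.2] yaw 3.206 shift [174.7 172.2  43.2] turn 0.006 q6 -1.41
at [554.1 138.4 300.2] yaw 3.206 shift [-492.6   -0.   105.9] turn 2.606 q6 -1.41
```

arm_command:
  targets:
    - [-41,0,8.8,0]
    - [-41,0,8.8,0]
    - [-41,0,8.8,0]
    - [-41,0,8.8,0]
    - [-41,0,8.8,0]
    - [-41,0,8.8,0]
    - [-41,0,8.8,0]
    - [-41,0,8.8,0]
    - [-41,0,8.8,0]
    - [-41,0,8.8,0]
    - [-41,0,8.8,0]
    - [-41,0,8.8,0]
    - [0,0,0,0.124]
    - [0,0,0,0.124]
    - [0,0,0,0.124]
    - [0,0,0,0.124]
    - [0,0,0,0.124]
    - [0,0,0,0.124]
    - [0,0,0,0.124]
    - [0,0,0,0.124]
  gripper: 100

```text
t: 45.4
ee_pos: [479.7, -355.5, 297.1]
orientation: [-1.509, -0.496, 0.5]
ft_force: [0.3, -0.2, 0.7]
width: 87.9
```

arm_command:
  targets:
    - [0,0,0,0.124]
    - [0,0,0,0.124]
    - [0,0,0,0.124]
    - [0,0,0,0.124]
    - [0,0,0,0.124]
    - [0,0,0,0.124]
    - [0,0,0,0.124]
    - [0,0,0,0.124]
    - [0,0,0,0.124]
    - [0,0,0,0.124]
    - [0,0,0,0.124]
    - [0,0,0,0.124]
    - [0,0,0,0.124]
    - [0,0,0,0]
    - [0,0,0,0]

```text
t: 46.65
ee_pos: [480.0, -355.6, 297.8]
orientation: [-1.436, 0.755, -0.75]
ft_force: [-0.4, -0.2, -0.2]
width: 87.6
```

```bash
python3 - <<'E'
from h import *
m=camera_model("wrist");a=get_image("wrist");cv2.imwrite("pics/w12.png",a)
for w in segwets(m,a):
    print(w); e,x,y,t=w[2]
    t=t%np.pi
    if t>2: t-=np.pi
    rel([x-10*np.cos(t),y-10*np.sin(t),24],t)
E
```

```text
([155.0, 43.0], np.int32(2914), [0.194, 540.034, -157.192, 1.585])
at [ 480.1 -355.7  298.2] yaw 0.606 shift [-120.1  274.4  156.9] turn -0.979 q6 0.31
([322.0, 111.0], np.int32(2417), [0.039, 599.716, -397.219, 0.711])
at [ 480.1 -355.7  298.2] yaw 0.606 shift [103.9 273.9  65. ] turn -0.105 q6 0.31
([309.0, 191.0], np.int32(2026), [0.039, 492.513, -455.304, 0.702])
at [ 480.1 -355.7  298.2] yaw 0.606 shift [ 90.6 274.1 -56.2] turn -0.096 q6 0.31
```

arm_command:
  targets:
    - [30,35,-18.7,0]
    - [30,35,-18.7,0]
    - [30.6,35,-18.8,0]
    - [0,35,0,-0.096]
    - [0,35,0,0]
    - [0,35,0,0]
    - [0,30,0,0]
    - [0,15,0,0]
    - [0,0,0,0]
    - [0,0,0,0]
    - [0,0,0,0]
  gripper: 85

```text
t: 47.62
ee_pos: [485.9, -446.0, 63.9]
orientation: [-1.462, 0.679, -0.683]
ft_force: [0.8, -0.1, 0.4]
width: 74.8
```

```bash
python3 -c "
from h import *
rel([484.9,-461.7,24],.702)"
```

```text
at [ 485.9 -446.    63.9] yaw 0.699 shift [ 11.3  39.9 -10.8] turn -0.003 q6 0.11
```

arm_command:
  targets:
    - [0,-20,0,0]
    - [11,0,-10.5,0]
    - [0,0,0,0]
    - [0,20,0,0]
    - [0,20,0,0]
    - [0,14,0,0]
    - [0,5,0,0]
    - [0,0,0,0]
    - [0,0,0,0]

```text
t: 48.37
ee_pos: [484.0, -460.5, 23.3]
orientation: [-1.461, 0.682, -0.682]
ft_force: [-0.5, -0.8, -0.2]
width: 74.5
```

arm_command:
  targets:
    - [0,0,0,0]
    - [0,0,0,0]
    - [0,0,0,0]
    - [0,0,0,0]
    - [0,0,0,0]
    - [0,0,0,0]
    - [0,0,0,0]
  gripper: 0

```text
t: 48.95
ee_pos: [484.3, -460.7, 23.9]
orientation: [-1.462, 0.681, -0.683]
ft_force: [0.4, -0.1, 5.7]
width: 52.1
```

arm_command:
  targets:
    - [0,-10,0,0]
    - [0,-30,0,0]
    - [0,-35,0,0]
    - [0,-35,0,0]
    - [0,-35,0,0]
    - [0,-35,0,0]
    - [0,-20,0,0]
    - [0,0,0,-0.12]
    - [0,0,0,-0.12]
    - [0,0,0,-0.12]
    - [0,0,0,-0.12]
    - [0,0,0,-0.12]
    - [0,0,0,-0.12]
    - [0,0,0,-0.12]
    - [0,0,0,0]
    - [0,0,0,0]

```text
t: 50.28
ee_pos: [483.6, -460.0, 223.1]
orientation: [-1.57, 0.029, -0.028]
ft_force: [-0.8, -0.4, -0.8]
width: 52.1
```

```bash
python3 -c "
from h import *
print(get_obs()['width'],get_obs()['ft_force'])
rel([416,306,225],np.pi+.06)"
```

```text
52.09764018034002 [-0.84836342 -0.36415921 -0.83179385]
at [ 483.6 -460.   223.1] yaw 1.534 shift [-95.6  -1.5 763.1] turn -1.667 q6 -0.74
```

arm_command:
  targets:
    - [-3,0,40,0]
    - [-3,0,40,0]
    - [-3,0,40,0]
    - [-3,0,40,0]
    - [-3,0,40,0]
    - [-3,0,40,0]
    - [-3,0,40,0]
    - [-3,0,40,0]
    - [-3,0,40,0]
    - [-3,0,40,0]
    - [-3,0,40,0]
    - [-3,0,40,0]
    - [-3,0,40,0]
    - [-3,0,40,0]
    - [-3,0,40,0]
    - [-3,0,40,0]
    - [-3,0,40,0]
    - [-3,0,40,0]
    - [-3,0,40,0]
    - [0,0,0,0]

```text
t: 51.95
ee_pos: [451.9, 307.4, 223.7]
orientation: [-1.567, 0.024, -0.027]
ft_force: [0.1, -0.8, -1.4]
width: 52.1
```

arm_command:
  targets:
    - [0,0,0,-0.12]
    - [0,0,0,-0.12]
    - [0,0,0,-0.12]
    - [0,0,0,-0.12]
    - [0,0,0,-0.12]
    - [0,0,0,-0.12]
    - [0,0,0,-0.12]
    - [0,0,0,-0.12]
    - [0,0,0,-0.12]
    - [0,0,0,-0.12]
    - [0,0,0,-0.12]
    - [0,0,0,-0.12]
    - [0,0,0,-0.12]
    - [0,0,0,-0.107]
    - [0,0,0,0]
    - [0,0,0,0]

```text
t: 53.28
ee_pos: [451.9, 300.9, 223.2]
orientation: [-1.181, -1.251, 1.252]
ft_force: [-0.3, -1.1, -1.2]
width: 51.7
```

```bash
python3 -c "
from h import *
print(get_obs()['width'],get_obs()['ft_force'])
rel([416,306,118],np.pi+.06)"
```

```text
51.689532468049364 [-0.34958037 -1.06305693 -1.23479317]
at [451.9 300.9 223.2] yaw 3.199 shift [  7.2 105.2  35.5] turn -0.002 q6 -1.06
```

arm_command:
  targets:
    - [7,25,35.5,0]
    - [0,30,0,0]
    - [0,30,0,0]
    - [0,15,0,0]
    - [0,5,0,0]
    - [0,0,0,0]
    - [0,0,0,0]

```text
t: 53.87
ee_pos: [418.5, 306.0, 120.1]
orientation: [-1.18, -1.255, 1.253]
ft_force: [-0.7, -1.0, -1.3]
width: 51.9
```

```bash
python3 -c "
from h import *
print(get_obs()['width'],get_obs()['ft_force'])
rel([416,306,117.5],np.pi+.06)"
```

```text
51.88140088494413 [-0.67134962 -1.02181117 -1.28154893]
at [418.5 306.  120.1] yaw 3.203 shift [0.2 2.6 2.5] turn 0.001 q6 -1.02
```

arm_command:
  targets:
    - [0,2.5,2.5,0]
    - [0,3.5,1.5,0]
    - [0,3.5,2,0]
    - [0,3.5,2,0]
    - [0,3,2,0]
    - [0,3,2,0]
    - [0,3,1.7,0]
    - [0,3.8,1.2,0]
    - [0,3.8,1.2,0]
    - [0,3.8,1.1,0]
    - [0,4.2,0,0]
    - [0,4.2,0,0]
    - [0,4.2,-0.2,0]
    - [0,4,-1.2,0]
    - [0,4,-1.4,0]
    - [0,4,-1.5,0]
    - [0,3.7,-2.4,0]
    - [0,3.7,-2.6,0]
    - [0,3.6,-2.9,0]
    - [0,0,-2,0]

```text
t: 55.53
ee_pos: [411.8, 305.4, 50.8]
orientation: [-1.176, -1.251, 1.258]
ft_force: [-22.6, 8.2, 12.1]
width: 52.2
```

arm_command:
  targets:
    - [0,0,-1,0]
    - [0,0,-1,0]
    - [0,0,0,0]
    - [0,0,0,0]

```text
t: 55.87
ee_pos: [412.2, 305.4, 50.7]
orientation: [-1.175, -1.249, 1.26]
ft_force: [-21.3, 7.2, 10.4]
width: 51.9
```

```bash
cat > tl.py <<'E'
from h import *
a=get_image('wrist');hsv=cv2.cvtColor(a,cv2.COLOR_BGR2HSV)
o=get_obs();print(o['ft_force'].round(1),o['ee_pos'].round(1))
for r in range(140,283,6):
    s=set((np.nonzero((hsv[r,150:360,1]<75)&(hsv[r,150:360,2]>50))[0]+150).tolist());l=h=252
    while l-1 in s:l-=1
    while h+1 in s:h+=1
    if h>l:print(r,h-l+1,int(hsv[r,240:264,2].mean()),end=' | ')
E
python3 tl.py
```

```text
[-20.2   6.5  11.3] [412.2 305.4  50.7]
158 80 109 | 164 82 100 | 170 86 100 | 176 88 100 | 182 92 106 | 188 94 106 | 194 96 105 | 200 100 102 | 206 102 102 | 212 106 102 | 218 108 102 | 224 112 101 | 230 115 102 | 236 116 97 | 242 120 124 | 248 120 136 | 254 118 134 | 260 116 125 | 266 114 115 | 272 112 112 | 278 110 112 |
```

arm_command:
  targets:
    - [0,0,10,0]
    - [0,-15,5,0]
    - [0,-40,0,0]
    - [0,-40,0,0]
    - [0,-15,0,0]
    - [0,0,-35,0]
    - [0,0,-35,0]
    - [0,0,-29,0]
    - [0,0,0,0]
    - [0,15,0,0]
    - [0,10,0,0]
    - [0,5,0,0]
    - [0,0,0,0]
    - [0,0,0,0]

```text
t: 57.08
ee_pos: [500.2, 310.8, 130.2]
orientation: [-1.178, -1.255, 1.257]
ft_force: [0.4, 0.6, -1.2]
width: 51.9
```

arm_command:
  targets:
    - [0,3,0,0]
    - [0,3,0,0]
    - [0,2,0,0]
    - [0,1.5,1,0]
    - [0,1,1,0]
    - [0,1,1,0]
    - [0,0,0,0]

```text
t: 57.67
ee_pos: [499.5, 310.9, 120.4]
orientation: [-1.181, -1.259, 1.254]
ft_force: [2.1, -2.4, 5.8]
width: 51.9
```

Same as last time, so I'll release, rise and check.

arm_command:
  targets:
    - [0,0,0,0]
    - [0,0,0,0]
    - [0,0,0,0]
    - [0,0,0,0]
    - [0,0,0,0]
    - [0,0,0,0]
    - [0,-15,0,0]
    - [0,-30,0,0]
    - [0,-40,0,0]
    - [0,-40,0,0]
    - [0,-40,0,0]
    - [0,0,0,0]
    - [0,0,0,0]
  gripper: 66

```text
t: 58.75
ee_pos: [499.0, 311.5, 286.7]
orientation: [-1.18, -1.261, 1.251]
ft_force: [-1.3, -0.1, -0.7]
width: 57.9
```

```bash
python3 d.py
```

```text
[ 225  133   52   55 2751]
(78, 52, 52) [3.04000e-01 4.88890e+02 3.09419e+02 6.80000e-02]
(52, 52, 78) [2.80000e-02 4.74769e+02 3.09305e+02 6.40000e-02]
at [497.9 310.8 284.4] yaw 3.205 shift [ -1.  156.4  -1.9] turn 0.005 q6 -1.1
```

arm_command:
  targets:
    - [0,30,22.5,0]
    - [0,35,0,0]
    - [0,35,0,0]
    - [0,35,0,0]
    - [0,12,0,0]
    - [0,7,0,0]
    - [0,0,0,0]
    - [0,0,0,0]

```text
t: 59.47
ee_pos: [475.9, 309.6, 130.5]
orientation: [-1.179, -1.256, 1.255]
ft_force: [0.7, 0.1, 0.0]
width: 57.8
```

arm_command:
  targets:
    - [0,0,0,0]
    - [0,0,0,0]
    - [0,0,0,0]
    - [0,0,0,0]
    - [0,0,0,0]
    - [0,-15,0,0]
    - [0,-35,0,0]
    - [0,-40,0,0]
    - [-20,0,-22.7,0]
    - [-20,0,-22.7,0]
    - [-21,0,-22.9,0]
    - [0,0,0,0]
    - [0,0,0,0]
    - [0,0,0,0]
  gripper: 0

```text
t: 60.63
ee_pos: [546.7, 252.7, 219.8]
orientation: [-1.178, -1.254, 1.256]
ft_force: [-1.2, 0.5, -1.4]
width: 51.8
```

```bash
python3 -c "
from h import *
o=get_obs();print(o['ft_force'],o['width'])
rel([546.8,252.7,131],np.pi+.058)
"
```

```text
[-1.15577978  0.5140913  -1.36752644] 51.83147325537282
at [546.7 252.7 219.8] yaw 3.204 shift [ 0.  88.8 -0.2] turn 0.005 q6 -1.22
```

arm_command:
  targets:
    - [0,25,-1,0]
    - [0,25,0,0]
    - [0,20,0,0]
    - [0,11,0,0]
    - [0,5,0,0]
    - [0,2.3,0,0]
    - [0,0,0,0]
    - [0,0,0,0]

```text
t: 61.3
ee_pos: [548.8, 253.5, 132.6]
orientation: [-1.179, -1.257, 1.255]
ft_force: [-0.2, 0.2, -0.8]
width: 51.8
```

arm_command:
  targets:
    - [0,0.7,0,0]
    - [0,0,0,0]
    - [0,0,0,0]

```text
t: 61.55
ee_pos: [548.8, 253.2, 131.6]
orientation: [-1.179, -1.257, 1.254]
ft_force: [-0.3, 0.5, 0.9]
width: 51.9
```

arm_command:
  targets:
    - [0,0,0,0]
    - [0,0,0,0]
    - [0,0,0,0]
    - [0,0,0,0]
    - [0,0,0,0]
    - [0,0,0,0]
    - [0,-15,0,0]
    - [0,-35,0,0]
    - [0,-40,0,0]
    - [0,-40,0,0]
    - [0,-40,0,0]
    - [0,0,0,0]
    - [0,0,0,0]
  gripper: 80

```text
t: 62.63
ee_pos: [549.7, 253.3, 303.9]
orientation: [-1.181, -1.261, 1.251]
ft_force: [-0.4, 0.5, -0.0]
width: 70.3
```

```bash
python3 d.py; python3 -c "
from h import *
rel([480,-360,300],.65)"
```

```text
[ 228  149   48   54 2450]
(78, 52, 52) [3.14000e-01 5.61881e+02 2.53448e+02 6.10000e-02]
(52, 52, 78) [4.80000e-02 5.47759e+02 2.53071e+02 6.50000e-02]
at [548.4 252.8 301.5] yaw 3.205 shift [ 60.1 173.4  45. ] turn 0.005 q6 -1.22
at [548.4 252.8 301.5] yaw 3.205 shift [-607.3    1.   107.1] turn 2.555 q6 -1.22
```

arm_command:
  targets:
    - [-40.5,0,7.1,0]
    - [-40.5,0,7.1,0]
    - [-40.5,0,7.1,0]
    - [-40.5,0,7.1,0]
    - [-40.5,0,7.1,0]
    - [-40.5,0,7.1,0]
    - [-40.5,0,7.1,0]
    - [-40.5,0,7.1,0]
    - [-40.5,0,7.1,0]
    - [-40.5,0,7.1,0]
    - [-40.5,0,7.1,0]
    - [-40.5,0,7.1,0]
    - [-40.5,0,7.1,0]
    - [-40.5,0,7.1,0]
    - [-40.5,0,7.1,0]
    - [0,0,0,0.124]
    - [0,0,0,0.124]
    - [0,0,0,0.124]
    - [0,0,0,0.124]
    - [0,0,0,0.124]
  gripper: 85

```text
t: 64.35
ee_pos: [479.3, -359.7, 298.2]
orientation: [-1.42, -0.783, 0.786]
ft_force: [-0.1, -0.1, -0.1]
width: 74.3
```

arm_command:
  targets:
    - [0,0,0,0.124]
    - [0,0,0,0.124]
    - [0,0,0,0.124]
    - [0,0,0,0.124]
    - [0,0,0,0.124]
    - [0,0,0,0.124]
    - [0,0,0,0.124]
    - [0,0,0,0.124]
    - [0,0,0,0.124]
    - [0,0,0,0.124]
    - [0,0,0,0.124]
    - [0,0,0,0.124]
    - [0,0,0,0.124]
    - [0,0,0,0.124]
    - [0,0,0,0.124]
    - [0,0,0,0.1]
    - [0,0,0,0]
    - [0,0,0,0]

```text
t: 65.85
ee_pos: [479.7, -359.7, 299.0]
orientation: [-1.442, 0.738, -0.733]
ft_force: [0.6, -0.3, -0.3]
width: 74.9
```

```bash
python3 - <<'E'
from h import *
m=camera_model("wrist");a=get_image("wrist");cv2.imwrite("pics/w13.png",cv2.resize(a,(640,480)))
for w in segwets(m,a):
    print(w); e,x,y,t=w[2]
    t=t%np.pi
    if t>2: t-=np.pi
    rel([x-10*np.cos(t),y-10*np.sin(t),24],t)
E
```

```text
([155.0, 39.0], np.int32(2941), [0.199, 540.555, -156.295, 1.58])
at [ 479.9 -359.8  299.4] yaw 0.628 shift [-120.2  275.6  163.1] turn -0.952 q6 0.28
([321.0, 111.0], np.int32(2401), [0.035, 599.849, -397.511, 0.716])
at [ 479.9 -359.8  299.4] yaw 0.628 shift [102.6 275.1  65.1] turn -0.088 q6 0.28
```

View pics/w13.png

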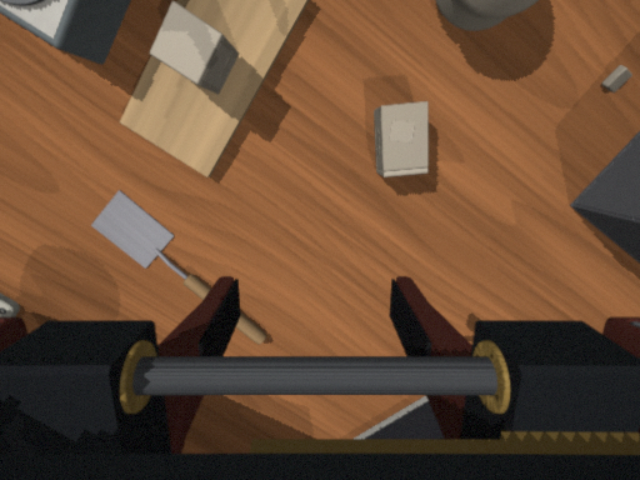

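The last damp beaker is at (403,138) with its foot strip nearest, so the mouth is along tool +z. I'll grasp it the same way.

arm_command:
  targets:
    - [34,20,21.7,0]
    - [34,20,21.7,0]
    - [34.6,20,21.7,0]
    - [0,20,0,-0.088]
    - [0,35,0,0]
    - [0,35,0,0]
    - [0,35,0,0]
    - [0,0,0,0]
    - [0,0,0,0]

```text
t: 66.65
ee_pos: [583.1, -400.8, 118.3]
orientation: [-1.464, 0.673, -0.664]
ft_force: [0.2, -0.1, 0.2]
width: 74.6
```

```bash
python3 -c "
from h import *
rel([592.3,-404,24],.716)"
```

```text
at [ 583.1 -400.8  118.3] yaw 0.714 shift [ 8.9 94.3  5. ] turn -0.002 q6 0.24
```

arm_command:
  targets:
    - [8.5,0,5,0]
    - [0,30,0,0]
    - [0,30,0,0]
    - [0,22,0,0]
    - [0,10,0,0]
    - [0,2,0,0]
    - [0,0,0,0]
    - [0,0,0,0]

```text
t: 67.32
ee_pos: [595.6, -406.1, 29.1]
orientation: [-1.466, 0.667, -0.673]
ft_force: [0.0, -0.2, 0.7]
width: 75.1
```

arm_command:
  targets:
    - [0,0,0,0]
    - [0,0,0,0]
    - [0,0,0,0]
    - [0,0,0,0]
    - [0,0,0,0]
    - [0,0,0,0]
    - [0,0,0,0]
  gripper: 0

```text
t: 67.9
ee_pos: [593.9, -405.0, 27.3]
orientation: [-1.465, 0.67, -0.67]
ft_force: [-1.2, 2.2, 5.3]
width: 52.0
```

arm_command:
  targets:
    - [0,-10,0,0]
    - [0,-30,0,0]
    - [0,-35,0,0]
    - [0,-35,0,0]
    - [0,-35,0,0]
    - [0,-35,0,0]
    - [0,-20,0,0]
    - [0,0,0,-0.12]
    - [0,0,0,-0.12]
    - [0,0,0,-0.12]
    - [0,0,0,-0.12]
    - [0,0,0,-0.12]
    - [0,0,0,-0.12]
    - [0,0,0,-0.12]
    - [0,0,0,0]
    - [0,0,0,0]

```text
t: 69.23
ee_pos: [593.7, -404.9, 226.6]
orientation: [-1.571, 0.017, -0.017]
ft_force: [-0.1, 0.5, -1.8]
width: 51.7
```

```bash
python3 -c "
from h import *
print(get_obs()['width'],get_obs()['ft_force'])
rel([416,306,225],np.pi+.06)"
```

```text
51.70116616809354 [-0.06751849  0.51753512 -1.76244417]
at [ 593.7 -404.9  226.6] yaw 1.549 shift [-193.1    1.7  706.9] turn -1.652 q6 -0.59
```

arm_command:
  targets:
    - [-8,0,39.3,0]
    - [-8,0,39.3,0]
    - [-8,0,39.3,0]
    - [-8,0,39.3,0]
    - [-8,0,39.3,0]
    - [-8,0,39.3,0]
    - [-8,0,39.3,0]
    - [-8,0,39.3,0]
    - [-8,0,39.3,0]
    - [-8,0,39.3,0]
    - [-8,0,39.3,0]
    - [-8,0,39.3,0]
    - [-8,0,39.3,0]
    - [-8,0,39.3,0]
    - [-8,0,39.3,0]
    - [-8,0,39.3,0]
    - [-8,0,39.3,0]
    - [-8,0,39.3,0]
    - [0,0,0,0]

```text
t: 70.82
ee_pos: [461.7, 311.0, 227.2]
orientation: [-1.567, 0.013, -0.015]
ft_force: [0.3, -0.5, -2.4]
width: 51.6
```

arm_command:
  targets:
    - [0,0,0,-0.12]
    - [0,0,0,-0.12]
    - [0,0,0,-0.12]
    - [0,0,0,-0.12]
    - [0,0,0,-0.12]
    - [0,0,0,-0.12]
    - [0,0,0,-0.12]
    - [0,0,0,-0.12]
    - [0,0,0,-0.12]
    - [0,0,0,-0.12]
    - [0,0,0,-0.12]
    - [0,0,0,-0.12]
    - [0,0,0,-0.12]
    - [0,0,0,-0.092]
    - [0,0,0,0]
    - [0,0,0,0]

```text
t: 72.15
ee_pos: [462.7, 304.7, 226.8]
orientation: [-1.181, -1.252, 1.252]
ft_force: [0.6, -0.3, -1.9]
width: 51.9
```

```bash
python3 -c "
from h import *
print(get_obs()['width'],get_obs()['ft_force'])
rel([416,306,120],np.pi+.06)"
```

```text
51.90119294603001 [ 0.57661827 -0.26053633 -1.92294471]
at [462.7 304.7 226.8] yaw 3.2 shift [  4.  106.7  46.5] turn -0.002 q6 -1.07
```

arm_command:
  targets:
    - [4,20,23.5,0]
    - [0,30,23,0]
    - [0,30,0,0]
    - [0,20,0,0]
    - [0,6,0,0]
    - [0,0,0,0]
    - [0,0,0,0]

```text
t: 72.73
ee_pos: [416.6, 306.2, 121.2]
orientation: [-1.18, -1.255, 1.254]
ft_force: [1.0, 0.6, -2.0]
width: 51.6
```

```bash
python3 -c "
from h import *
print(get_obs()['width'],get_obs()['ft_force'])
rel([416,306,117.5],np.pi+.06)"
```

```text
51.60846428309434 [ 1.02915106  0.59349182 -1.95504244]
at [416.6 306.2 121.2] yaw 3.203 shift [-0.2  3.7  0.7] turn 0.001 q6 -1.02
```

arm_command:
  targets:
    - [0,3,0.7,0]
    - [0,3.5,1.5,0]
    - [0,3.5,2,0]
    - [0,3.5,2,0]
    - [0,3,2,0]
    - [0,3,2,0]
    - [0,3,1.7,0]
    - [0,3.8,1.2,0]
    - [0,3.8,1.2,0]
    - [0,3.8,1.1,0]
    - [0,4.2,0,0]
    - [0,4.2,0,0]
    - [0,4.2,-0.2,0]
    - [0,4,-1.2,0]
    - [0,4,-1.4,0]
    - [0,4,-1.5,0]
    - [0,3.7,-2.4,0]
    - [0,3.7,-2.6,0]
    - [0,3.6,-2.9,0]
    - [0,0,0,0]

```text
t: 74.4
ee_pos: [411.2, 305.8, 51.7]
orientation: [-1.177, -1.253, 1.256]
ft_force: [-9.4, 1.9, 3.0]
width: 52.1
```

arm_command:
  targets:
    - [0,0,-1,0]
    - [0,0,-1,0]
    - [0,0,0,0]
    - [0,0,0,0]

```text
t: 74.73
ee_pos: [411.3, 305.7, 51.7]
orientation: [-1.176, -1.25, 1.258]
ft_force: [-16.7, 5.5, 7.5]
width: 52.0
```

```bash
python3 tl.py
```

```text
[-17.8   5.2   8.3] [411.3 305.7  51.7]
170 78 100 | 176 82 98 | 182 84 102 | 188 88 102 | 194 92 110 | 200 94 97 | 206 98 98 | 212 102 98 | 218 104 98 | 224 110 98 | 230 111 96 | 236 116 128 | 242 116 139 | 248 114 139 | 254 112 125 | 260 110 114 | 266 109 114 | 272 108 113 | 278 106 113 |
```

arm_command:
  targets:
    - [0,0,10,0]
    - [0,-15,5,0]
    - [0,-40,0,0]
    - [0,-40,0,0]
    - [0,-15,0,0]
    - [3,0,-35,0]
    - [0,0,-35,0]
    - [0,0,-27,0]
    - [0,0,0,0]
    - [0,15,0,0]
    - [0,10,0,0]
    - [0,5,0,0]
    - [0,0,0,0]
    - [0,0,0,0]

```text
t: 75.95
ee_pos: [495.8, 313.9, 131.0]
orientation: [-1.178, -1.255, 1.256]
ft_force: [0.8, -0.2, -1.2]
width: 51.5
```

arm_command:
  targets:
    - [0,3,0,0]
    - [0,3,0,0]
    - [0,2,0,0]
    - [0,1.5,1,0]
    - [0,1,1,0]
    - [0,1,1,0]
    - [0,0,0,0]

```text
t: 76.53
ee_pos: [496.2, 314.2, 123.0]
orientation: [-1.182, -1.261, 1.252]
ft_force: [0.4, -5.5, 19.0]
width: 51.8
```

arm_command:
  targets:
    - [0,0,0,0]
    - [0,0,0,0]
    - [0,0,0,0]
    - [0,0,0,0]
    - [0,0,0,0]
    - [0,0,0,0]
    - [0,-15,0,0]
    - [0,-30,0,0]
    - [0,-40,0,0]
    - [0,-40,0,0]
    - [0,-40,0,0]
    - [0,0,0,0]
    - [0,0,0,0]
  gripper: 66

```text
t: 77.62
ee_pos: [494.6, 314.6, 287.2]
orientation: [-1.18, -1.26, 1.251]
ft_force: [0.2, -0.7, -0.6]
width: 58.0
```

```bash
python3 d.py
```

```text
[ 226  141   51   56 2737]
(78, 52, 52) [3.01000e-01 4.94435e+02 3.14048e+02 6.40000e-02]
(52, 52, 78) [3.20000e-02 4.80610e+02 3.13344e+02 6.30000e-02]
at [493.4 313.9 285. ] yaw 3.205 shift [ -4.4 157.   -6.1] turn 0.005 q6 -1.09
```

arm_command:
  targets:
    - [0,30,12.3,0]
    - [0,35,0,0]
    - [0,35,0,0]
    - [0,35,0,0]
    - [0,12,0,0]
    - [0,7,0,0]
    - [0,0,0,0]
    - [0,0,0,0]

```text
t: 78.33
ee_pos: [481.7, 313.4, 131.2]
orientation: [-1.179, -1.256, 1.255]
ft_force: [0.4, -0.1, 0.3]
width: 57.7
```

arm_command:
  targets:
    - [0,0,0,0]
    - [0,0,0,0]
    - [0,0,0,0]
    - [0,0,0,0]
    - [0,0,0,0]
    - [0,-15,0,0]
    - [0,-35,0,0]
    - [0,-40,0,0]
    - [16.8,0,-21,0]
    - [16.8,0,-21,0]
    - [16.8,0,-21,0]
    - [0,0,0,0]
    - [0,0,0,0]
    - [0,0,0,0]
  gripper: 0

```text
t: 79.5
ee_pos: [539.8, 366.7, 220.0]
orientation: [-1.178, -1.254, 1.257]
ft_force: [-0.3, -0.1, -2.0]
width: 51.9
```

```bash
python3 -c "
from h import *
o=get_obs();print(o['ft_force'],o['width'])
rel([540.2,367.6,131],np.pi+.058)
"
```

```text
[-0.31928168 -0.06187307 -2.00094313] 51.88240213590074
at [539.8 366.7 220. ] yaw 3.205 shift [ 1.  89.  -0.6] turn 0.005 q6 -1.06
```

arm_command:
  targets:
    - [1,25,-0.5,0]
    - [0,25,0,0]
    - [0,20,0,0]
    - [0,11,0,0]
    - [0,5,0,0]
    - [0,2.3,0,0]
    - [0,0.6,0,0]
    - [0,0,0,0]
    - [0,0,0,0]
    - [0,0,0,0]

```text
t: 80.33
ee_pos: [541.7, 368.7, 132.5]
orientation: [-1.179, -1.257, 1.254]
ft_force: [-1.4, -0.2, -0.9]
width: 51.5
```

arm_command:
  targets:
    - [0,0,0,0]
    - [0,0,0,0]
    - [0,0,0,0]
    - [0,0,0,0]
    - [0,0,0,0]
    - [0,0,0,0]
    - [0,-15,0,0]
    - [0,-35,0,0]
    - [0,-40,0,0]
    - [0,-40,0,0]
    - [0,-40,0,0]
    - [0,0,0,0]
    - [0,0,0,0]
  gripper: 80

```text
t: 81.42
ee_pos: [542.5, 369.2, 304.9]
orientation: [-1.18, -1.261, 1.251]
ft_force: [-0.7, -0.1, -1.0]
width: 70.4
```

```bash
python3 d.py; python3 -c "
from h import *
rel([547,200,340],np.pi+.058)
rel([519.5,2.5,300],3.14)"
```

```text
[ 227  148   48   54 2484]
(78, 52, 52) [3.01000e-01 5.53414e+02 3.69190e+02 6.60000e-02]
(52, 52, 78) [3.00000e-02 5.39930e+02 3.68464e+02 6.50000e-02]
at [541.3 368.4 302.3] yaw 3.205 shift [-55.8 174.2  45.2] turn 0.005 q6 -1.05
at [541.3 368.4 302.3] yaw 3.205 shift [-168.4  -37.8    4.9] turn 0.005 q6 -1.05
at [541.3 368.4 302.3] yaw 3.205 shift [-363.8    2.    44.9] turn 0.065 q6 -1.05
```

arm_command:
  targets:
    - [-36.4,0,4.5,0]
    - [-36.4,0,4.5,0]
    - [-36.4,0,4.5,0]
    - [-36.4,0,4.5,0]
    - [-36.4,0,4.5,0]
    - [-36.4,0,4.5,0]
    - [-36.4,0,4.5,0]
    - [-36.4,0,4.5,0]
    - [-36.4,0,4.5,0]
    - [-36.4,0,4.5,0]
    - [0,0,0,0]
    - [0,0,0,0]
  gripper: 100

```text
t: 82.47
ee_pos: [518.1, 0.6, 299.7]
orientation: [-1.178, -1.25, 1.254]
ft_force: [-0.3, -0.4, 0.6]
width: 87.6
```

```bash
python3 -c "
from h import *
rel([518.5,3,123],3.2)"
```

```text
at [518.1   0.6 299.7] yaw 3.201 shift [  2.3 176.7  -1.2] turn 0.001 q6 -1.65
```

arm_command:
  targets:
    - [2.3,35,-1,0]
    - [0,35,0,0]
    - [0,35,0,0]
    - [0,35,0,0]
    - [0,22,0,0]
    - [0,10,0,0]
    - [0,3,0,0]
    - [0,0,0,0]
    - [0,0,0,0]

```text
t: 83.22
ee_pos: [521.1, 5.1, 127.6]
orientation: [-1.179, -1.257, 1.255]
ft_force: [0.4, 0.3, 0.4]
width: 88.0
```

arm_command:
  targets:
    - [0,0,0,0]
    - [0,0,0,0]
    - [0,0,0,0]
    - [0,0,0,0]
    - [0,0,0,0]
    - [0,0,0,0]
    - [0,0,0,0]
    - [0,0,0,0]
    - [0,0,0,0]
  gripper: 0

```text
t: 83.97
ee_pos: [520.2, 4.6, 126.7]
orientation: [-1.179, -1.256, 1.256]
ft_force: [-0.3, 0.1, -0.4]
width: 31.3
```

arm_command:
  targets:
    - [0,0,0,0.12]
    - [0,0,0,0.12]
    - [0,0,0,0.12]
    - [0,0,0,0.12]
    - [0,0,0,0.12]
    - [0,0,0,0.12]
    - [0,0,0,0.12]
    - [0,0,0,0.12]
    - [0,0,0,0.12]
    - [0,0,0,0.12]
    - [0,0,0,0.12]
    - [0,0,0,0.12]
    - [0,0,0,0.12]
    - [0,0,0,0.1]
    - [0,0,0,0]
    - [0,0,0,0]

```text
t: 85.3
ee_pos: [520.2, 4.6, 126.6]
orientation: [-1.571, 0.018, -0.018]
ft_force: [0.7, -0.2, -0.1]
width: 0.6
```

```bash
python3 -c "
from h import *
o=get_obs();print(o['moment'],o['width'])
rel([518.5,3,123],1.55)"
```

```text
[-0.05259442 -0.07783817 -0.04679215] 0.5808187484220234
at [520.2   4.6 126.6] yaw 1.548 shift [-1.6  3.6 -1.6] turn -0.002 q6 0.01
```

arm_command:
  targets:
    - [0,-20,0,0]
    - [0,-40,0,0]
    - [0,-40,0,0]
    - [0,-40,0,0]
    - [0,-35,0,0]
    - [0,0,0,0]
    - [0,0,0,0]
    - [0,0,0,0]
  gripper: 100

```text
t: 85.97
ee_pos: [519.6, 4.6, 301.0]
orientation: [-1.571, 0.02, -0.018]
ft_force: [0.3, 1.2, 0.4]
width: 50.2
```

```bash
python3 - <<'E'
from h import *
rel([518.5,3,123],1.55)
m=camera_model("wrist");a=get_image("wrist");cv2.imwrite("pics/w14.png",cv2.resize(a,(768,576),interpolation=3))
import json;json.dump({k:np.array(v).tolist() for k,v in m.items()},open("m4.json","w"))
for n in("fan_grip","heat_grip"):
  for d in tip_of("wrist",n): print(n,round(d["conf"],2),np.round(d["at"],1),onz("wrist",d["at"],120,m).round(1))
  for d in silhouettes("wrist",n): print(n,round(d["conf"],2),np.round(d["at"],1),d["pixels"].sum(),onz("wrist",d["at"],120,m).round(1))
print("expected px fan top",proj("wrist",[[519,3,134],[607,8,134]],m).round())
# black blobs
g=a.max(2);k=(g<45).astype(np.uint8);k[250:]=0
n,l,st,ce=cv2.connectedComponentsWithStats(k)
for i in range(1,n):
    if st[i,4]>250: print("dark",st[i],ce[i].round(1),onz("wrist",ce[i],134,m).round(1))
E
```

```text
at [519.6   4.6 301. ] yaw 1.547 shift [ -0.9 178.   -1.6] turn -0.003 q6 0.01
fan_grip 0.75 [249.4 179.1] [516.4  -1.9 120. ]
fan_grip 0.87 [252.9 174.2] 3957 [521.    4.3 120. ]
heat_grip 0.77 [320.3 165.4] 3999 [605.4  13.5 120. ]
heat_grip 0.36 [377.2 252. ] 313 [ 687.5 -107.9  120. ]
expected px fan top [[251. 178.]
 [324. 172.]]
dark [304 153  37  36 882] [321.8 170.8] [604.1   9.4 134. ]
dark [ 232  156   39   42 1142] [250.6 175.9] [518.2   5.3 134. ]
```

```bash
python3 - <<'E'
from h import *
a=cv2.imread("pics/w14.png");a=cv2.resize(a,(512,384),interpolation=cv2.INTER_AREA)
g=cv2.cvtColor(a,6).astype(int)
for r in range(146,206,2):print(r,' '.join('%3d'%g[r,c] for c in range(222,284,2)))
E
```

```text
146 201 146 128 124 125 132 159 171 182 188 187 188 184 185 185 184 182 181 174 158 127 108 109 108 107 109 109 125 169 187 211
148 163 126 126 126 124 126 125 123 129 145 146 158 161 156 156 153 128 119 107 108 109 107 109 109 110 109 107 111 132 172 195
150 126 125 124 123 124 122 126 126 124 124 122 108 111 110 108 110 109 108 108 110 109 109 108 109 110 108 107 110 116 134 183
152 125 123 125 125 125 127 124 126 123 125 110 110 109 108 109 107 108 109 108 107 110 108 108 109 110 107 109 108 117 125 152
154 125 125 124 124 123 123 124 124 125 116 108 106 108 104 104 104 107 108 108 107 108 106 107 108 109 108 108 108 109 124 125
156 124 126 127 124 125 126 123 124 123 110 105  91  55  60  53  41  59  87  97 106 110 107 108 107 109 109 110 109 113 124 124
158 124 125 125 125 125 123 125 123 109  85  47  21  19  21  18  21  14  24  28  66 105 107 109 109 107 108 106 110 113 123 124
160 125 124 126 124 124 123 124 117  85  24  18  19  25  24  22  24  24  18  11  23  57  99 105 107 108 108 108 108 117 125 123
162 123 124 124 125 126 124 120  82  26  24  25  25  25  24  25  22  26  28 
[... 2039 characters left out ...]
  33  18  27  36  65  79 120 124 122 123 125 124 124 155 211
196 146 128 125 126 121  84  78  79  78  81  65  53  33  29  98 120  34  47  66  77  78  78 119 124 124 125 125 125 143 208 212
198 178 165 131 125 125  87  78  78  79  78  76  77  77  71  75  75  76  76  81  79  78  83 123 124 124 122 124 137 204 211 211
200 214 213 150 129 125 114  79  79  80  77  78  78  78  80  78  79  77  77  79  79  83 105 122 126 125 125 163 178 211 210 209
202 214 215 210 151 132 121  96  81  78  80  78  80  79  78  78  77  78  80  79  78  91 124 125 126 129 165 209 210 211 211 211
204 213 214 213 209 157 162 126 104  82  77  78  78  80  78  76  78  81  80  79  81 104 125 128 137 167 208 213 212 211 212 213
```

The white line still points along -y, so the isolator is still off. My second grip closed without holding the knob, so I'll retry lower, at the relative angle that worked before.

arm_command:
  targets:
    - [-1,30,-1,-0.12]
    - [0,30,0,-0.12]
    - [0,30,0,-0.12]
    - [0,30,0,-0.12]
    - [0,30,0,0]
    - [0,20,0,0]
    - [0,9,0,0]
    - [0,0,0,0]
    - [0,0,0,0]
  gripper: 100

```text
t: 86.97
ee_pos: [519.2, 3.6, 122.6]
orientation: [-1.541, -0.355, 0.357]
ft_force: [-0.6, 0.8, 0.8]
width: 87.8
```

arm_command:
  targets:
    - [0,0,0,0]
    - [0,0,0,0]
    - [0,0,0,0]
    - [0,0,0,0]
    - [0,0,0,0]
    - [0,0,0,0]
    - [0,0,0,0]
    - [0,0,0,0]
    - [0,0,0,0]
    - [0,0,0,0]
  gripper: 40

```text
t: 87.8
ee_pos: [517.7, 3.0, 122.8]
orientation: [-1.542, -0.354, 0.359]
ft_force: [-5.4, -3.1, 6.1]
width: 46.1
```

```bash
python3 -c "
from h import *
o=get_obs();print(o['ft_force'],o['moment'],o['width'],o['t'])
rel([518.5,3.5,122],2.04)"
```

```text
[-5.36186051 -3.12640037  6.06221828] [-0.81068728  1.00474686  0.0715712 ] 46.068949599138776 87.8
at [517.7   3.  122.8] yaw 2.025 shift [0.9 0.8 0.1] turn -0.015 q6 -0.47
```

arm_command:
  targets:
    - [0,0,0,0.12]
    - [0,0,0,0.12]
    - [0,0,0,0.12]
    - [0,0,0,0.12]
    - [0,0,0,0.12]
    - [0,0,0,0.12]
    - [0,0,0,0.12]
    - [0,0,0,0.12]
    - [0,0,0,0.12]
    - [0,0,0,0.12]
    - [0,0,0,0.12]
    - [0,0,0,0.12]
    - [0,0,0,0.12]
    - [0,0,0,0.09]
    - [0,0,0,0]
    - [0,0,0,0]

```text
t: 89.13
ee_pos: [520.6, 2.7, 123.0]
orientation: [-1.363, 0.926, -0.931]
ft_force: [2.7, -5.7, -2.7]
width: 46.3
```

```bash
python3 -c "
from h import *
o=get_obs();print(o['ft_force'],o['moment'],o['width'],o['t'])
rel([518.5,3.5,122],.45)"
```

```text
[ 2.71450936 -5.65790653 -2.68848277] [-0.88379401 -0.70063786  0.0151067 ] 46.31653097115388 89.1333
at [520.6   2.7 123. ] yaw 0.375 shift [-1.6  1.  -1.7] turn -0.075 q6 1.18
```

arm_command:
  targets:
    - [0,0,0,0]
    - [0,0,0,0]
    - [0,0,0,0]
    - [0,0,0,0]
    - [0,0,0,0]
    - [0,-20,0,0]
    - [0,-40,0,0]
    - [0,-40,0,0]
    - [0,-40,0,0]
    - [0,-35,0,0]
    - [0,0,0,0]
    - [0,0,0,0]
  gripper: 100

```text
t: 90.13
ee_pos: [520.3, 3.7, 299.9]
orientation: [-1.361, 0.925, -0.932]
ft_force: [0.6, -0.2, -0.8]
width: 87.5
```

```bash
cat > k.py <<'E'
from h import *
def line(seed):
    m=camera_model("wrist");a=get_image("wrist");g=a.max(2)
    for s in seed:
        p=proj("wrist",[[*s,134]],m)[0]
        yy,xx=np.mgrid[:384,:512];d=np.hypot(xx-p[0],yy-p[1])
        k=(g<55)&(d<32)
        if k.sum()<100: print(s,"hidden",p);continue
        c=cv2.minEnclosingCircle(np.argwhere(cv2.morphologyEx(k.astype(np.uint8),cv2.MORPH_OPEN,np.ones((5,5)))>0)[:,::-1].astype(np.float32))
        w=(g>110)&(np.hypot(xx-c[0][0],yy-c[0][1])<c[1]-3)
        q=np.array([xx[w].mean(),yy[w].mean()])
        A=onz("wrist",c[0],134,m);B=onz("wrist",q,134,m)
        print("knob",s,"centre",A[:2].round(1),"line dir deg",np.degrees(np.arctan2(B[1]-A[1],B[0]-A[0])).round(1),"len",np.hypot(*(B-A)[:2]).round(1),w.sum())
line([(519,3.5),(607,8.3)])
rel([606.5,8.3,122],2.04)
E
python3 k.py
```

```text
knob (519, 3.5) centre [521.4   2. ] line dir deg -173.2 len 13.6 43
knob (607, 8.3) centre [607.7   7.4] line dir deg 88.7 len 8.7 61
at [519.    3.7 297.9] yaw 0.375 shift [ 27.7 175.9  82.9] turn -1.665 q6 1.18
```

arm_command:
  targets:
    - [9.3,0,27.8,0]
    - [9.4,0,27.8,0]
    - [9.4,0,27.8,0]
    - [0,0,0,-0.124]
    - [0,0,0,-0.124]
    - [0,0,0,-0.124]
    - [0,0,0,-0.124]
    - [0,0,0,-0.124]
    - [0,0,0,-0.124]
    - [0,0,0,-0.124]
    - [0,0,0,-0.124]
    - [0,0,0,-0.124]
    - [0,35,0,0]
    - [0,30,0,0]
    - [0,0,0,0]
    - [0,0,0,0]
  gripper: 75

```text
t: 91.52
ee_pos: [604.9, 8.0, 229.7]
orientation: [-1.57, 0.068, -0.057]
ft_force: [0.9, -0.4, -0.2]
width: 65.7
```

```bash
python3 -c "
from h import *
rel([607,8,121],1.5)"
```

```text
at [604.9   8.  229.7] yaw 1.491 shift [  2.8 108.6   0.2] turn -0.009 q6 0.07
```

arm_command:
  targets:
    - [2,35,0,0]
    - [0,35,0,0]
    - [0,25,0,0]
    - [0,10,0,0]
    - [0,3,0,0]
    - [0,0,0,0]
    - [0,0,0,0]
    - [0,0,0,0]

```text
t: 92.18
ee_pos: [610.5, 7.9, 126.8]
orientation: [-1.57, 0.06, -0.065]
ft_force: [0.4, -0.4, 0.0]
width: 65.9
```

arm_command:
  targets:
    - [0,0,0,0]
    - [0,0,0,0]
    - [0,0,0,0]
    - [0,0,0,0]
    - [0,0,0,0]
    - [0,0,0,0]
    - [0,0,0,0]
    - [0,0,0,0]
  gripper: 32

```text
t: 92.85
ee_pos: [609.5, 7.9, 125.9]
orientation: [-1.57, 0.062, -0.064]
ft_force: [-2.9, -0.0, 9.3]
width: 28.1
```

arm_command:
  targets:
    - [0,0,0,0]
    - [0,0,0,0]
    - [0,0,0,0]
    - [0,0,0,0]
    - [-2.5,0,0,0]
    - [0,3,0,0]
    - [0,2,0,0]
    - [0,0,0,0]
    - [0,0,0,0]
  gripper: 75

```text
t: 93.6
ee_pos: [606.1, 8.1, 119.1]
orientation: [-1.57, 0.064, -0.062]
ft_force: [-0.3, -0.3, 0.1]
width: 65.9
```

arm_command:
  targets:
    - [0,0,0,0]
    - [0,0,0,0]
    - [0,0,0,0]
    - [0,0,0,0]
    - [0,0,0,0]
    - [0,0,0,0]
    - [0,0,0,0]
    - [0,0,0,0]
  gripper: 32

```text
t: 94.27
ee_pos: [608.0, 8.0, 119.9]
orientation: [-1.57, 0.061, -0.065]
ft_force: [5.9, -1.3, -3.2]
width: 38.7
```

Holding at 38.7 mm. Turning clockwise 1.15 rad.

arm_command:
  targets:
    - [0,0,0,0.1]
    - [0,0,0,0.12]
    - [0,0,0,0.12]
    - [0,0,0,0.12]
    - [0,0,0,0.12]
    - [0,0,0,0.12]
    - [0,0,0,0.12]
    - [0,0,0,0.12]
    - [0,0,0,0.12]
    - [0,0,0,0.1]
    - [0,0,0,0]
    - [0,0,0,0]

```text
t: 95.27
ee_pos: [608.2, 7.3, 120.0]
orientation: [-1.347, 0.959, -0.965]
ft_force: [5.2, -2.5, -2.9]
width: 38.6
```

```bash
python3 -c "
from h import *
o=get_obs();print(o['ft_force'],o['moment'],o['width'],o['t'])
rel([607,8,122],.45)"
```

```text
[ 5.16958341 -2.54927269 -2.90253827] [-0.90894498 -0.96225073  0.09550841] 38.60119157104713 95.2667
at [608.2   7.3 120. ] yaw 0.331 shift [-1.1 -2.  -0.9] turn -0.119 q6 1.23
```

arm_command:
  targets:
    - [0,0,0,0]
    - [0,0,0,0]
    - [0,0,0,0]
    - [0,0,0,0]
    - [0,0,0,0]
    - [0,-20,0,0]
    - [0,-40,0,0]
    - [0,-40,0,0]
    - [0,-40,0,0]
    - [0,-35,0,0]
    - [0,0,0,0]
    - [0,0,0,0]
  gripper: 80

```text
t: 96.27
ee_pos: [607.6, 8.1, 297.2]
orientation: [-1.345, 0.958, -0.965]
ft_force: [-0.3, -0.2, 0.4]
width: 70.1
```

```bash
python3 k.py; python3 -c "
from h import *
rel([500,90,330],.34)"
```

```text
knob (519, 3.5) centre [526.1   3.3] line dir deg -171.0 len 17.8 31
knob (607, 8.3) centre [611.1   8. ] line dir deg 52.7 len 5.4 50
at [606.4   8.1 295. ] yaw 0.331 shift [ -0.2 173.    0. ] turn -1.709 q6 1.23
at [606.4   8.1 295. ] yaw 0.331 shift [-112.   -35.1  -74. ] turn -0.009 q6 1.23
```

arm_command:
  targets:
    - [-37,-12,-25,0]
    - [-37,-12,-25,0]
    - [-37,-12,-25,0]
    - [0,0,0,0]
    - [0,0,0,0]
    - [0,0,0,0]

```text
t: 96.82
ee_pos: [509.9, 80.6, 325.8]
orientation: [-1.35, 0.963, -0.961]
ft_force: [-0.3, 0.1, -1.0]
width: 70.2
```

```bash
python3 k.py; python3 - <<'E'
from h import *
a=get_image("wrist");m=camera_model("wrist")
p=proj("wrist",[[565,6,120]],m)[0].astype(int);print(p)
r0=max(p[1]-50,0);c0=max(p[0]-50,0);c=a[r0:r0+100,c0:c0+100]
cv2.imwrite("pics/fin.png",np.hstack([cv2.resize(a,(400,300)),cv2.resize(c,(300,300),interpolation=3)]))
E
```

```text
knob (519, 3.5) centre [520.2   5.2] line dir deg -155.5 len 14.0 41
knob (607, 8.3) centre [606.6   9.7] line dir deg 9.9 len 9.3 49
at [510.3  80.3 325.7] yaw 0.331 shift [ 99.4 203.6  68. ] turn -1.709 q6 1.37
[318 149]
```

View pics/fin.png

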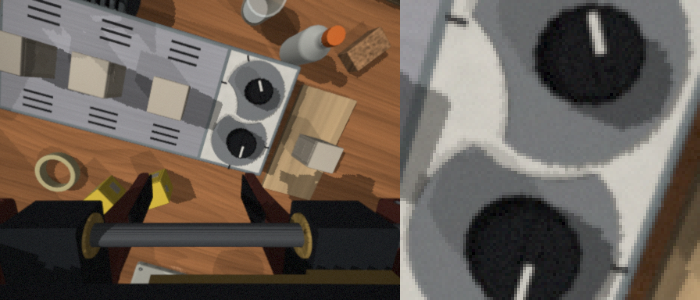

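```bash
python3 - <<'E'
from h import *
a=get_image("wrist");m=camera_model("wrist");g=a.max(2);yy,xx=np.mgrid[:384,:512]
for n,s in(("fan",(520,4)),("heat",(607,8))):
    p=proj("wrist",[[*s,134]],m)[0]
    w=(g>100)&(np.hypot(xx-p[0],yy-p[1])<(19 if n=="fan" else 14))
    k,l,st,ce=cv2.connectedComponentsWithStats(w.astype(np.uint8));i=1+st[1:,4].argmax();w=l==i
    P=np.array([onz("wrist",(x,y),136,m)[:2] for y,x in np.argwhere(w)]);W=g[w].astype(float)
    c=np.average(P,axis=0,weights=W);u=np.linalg.svd((P-c)*np.sqrt(W)[:,None])[2][0]
    print(n,st[i],"line axis deg mod180",np.degrees(np.arctan2(u[1],u[0]))%180, "extent",np.ptp(P@u))
E
```

```text
fan [306 187   6  15  48] line axis deg mod180 5.8977510048575255 extent 19.94202554985617
heat [330 104   6  13  50] line axis deg mod180 35.71967280766975 extent 15.452995064268805
```

```bash
python3 -c "
from workcell import *
print(close_job())"
```

```text
the job is handed in; nothing more can be done
None
```

The job is handed in at about 97 s of the 210 s allowed. I did the steps in the order asked.

- **Fan off:** I turned the fan isolator fully off before lifting anything; the picture showed its line along -y.
- **Dry beaker:** There was one, on peg 2. I lifted it off and stood it mouth down on the ware board.
- **Damp beakers:** There were three. I tipped each one over the deck's front edge, let it stand mouth down on the deck, then regripped it and set it on a peg. One of them had been knocked aside, so I measured it again before picking it up.
- **Switches:** I then turned the fan isolator on, and after it the heat selector to heat.

**Last checks:**
- **Pegs:** The fits show a beaker upright on each of pegs 1, 2 and 3, within about 2 mm of the peg.
- **Knobs:** The white lines are about 2.5° off the ideal on and heat directions, both the same way. The angle between them is 29.8° against an ideal 30°, so I take both to be at their stops.
- **Bystanders:** In the last picture the glue, cup, tape and cork block look to be in place. The scraper and brush were out of view and were last seen unmoved earlier in the run.

**What went wrong on the way:**
- The first try at tipping a beaker jammed against the palm at about 60°, with about 26 N at the wrist. That beaker fell back onto its side on the deck and I redid it.
- The gripper slid off the knobs twice because it was a few millimetres too high: once on the fan isolator and once on the heat selector. I gripped lower and both then turned.

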